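# Load the test kiln, close it up and start it

## Task

Take the small square painted tile from the ware board and set it down, painted face up, flat in the middle of the shelf inside the little kiln without dropping it. Lower the lid until it is fully shut without slamming it, then push the lever of the hold-down clamp beside the lid all the way down, and only then press the start button on the control box fully in and let it go. Leave the other pieces and pots where they are.

Things in the scene. Friction and masses are not known exactly. Their poses are not given: they have to be found in the camera images.
- kiln: small top-loading test kiln, fixed: steel-clad box, white fibre lining, outside 194 (x) x 224 (y) mm, rim 95 mm above the table, open chamber 130 (x) x 160 (y) mm. Origin under the box's centre on the table; its -x side is the front (lid handle), +x the back (hinge), +y its left side (clamp), -y its right side (grey control box, top 98 mm above the table)
- shelf (a point): centre of the top of the white kiln shelf lying on the chamber floor, 45 mm above the table, 50 mm below the rim; shelf 86 (x) x 116 (y) mm; axes as the kiln's
- tile: the small square painted tile, white with a blue motif, 60 x 60 x 10 mm, 50 to 105 g, lying face up on the ware board; origin at the centre of its underside, z out of the painted face, x and y along its sides
- lid (a joint): opening of the kiln lid in rad: 0 shut on the rim, about 1.45 upright as found, 1.6 is the stop. A friction hinge keeps it wherever it is left; the handle moves with about 3 N. Lid 194 x 224 x 40 mm, 0.45 kg; its upper face is 40 mm above the rim when shut
- lid_hinge (a point): middle of the lid's hinge line, which runs along the kiln's y at the top of its back wall, 95 mm above the table; axes as the kiln's
- lid_handle (a point): middle of the lid's round bar handle, 11 mm thick, free length 82 mm between two posts, parallel to the hinge line. With the lid shut it lies 48 mm in front of the lid's front band, 242 mm in front of the hinge line and 20 mm above it; open, it stands on top of the raised lid
- clamp (a joint): hand lever of the hold-down clamp in rad: 0 open (lever 65 degrees above level), 1.0 fully down at its stop (lever about 8 degrees above level, rubber foot of the clamp arm on the lid). It stays where it is left; pressing its end takes about 3 N. The clamp's arm, upright while open, is linked to it
- clamp_pivot (a point): pivot of the clamp lever, on the left side of the kiln, 138 mm above the table, axis along the kiln's x; axes as the kiln's. The lever points away from the kiln (its +y) and upward
- clamp_tip (a point): end of the clamp lever on its centre line, 100 mm from the pivot; the last 60 mm are a round rubber grip 16 mm thick. The upright arm of the open clamp stands 18 mm from the pivot on the kiln's side and reaches 205 mm above the table; the lever of the open clamp reaches 240 mm above it
- start (a joint): travel of the start push button in m: 0 released, 0.006 fully down; spring, 4.5 N when fully down
- start_top (a point): centre of the top of the round start button (24 mm), which faces up on the front half of the control box, the only button there; moves with it. The box is 150 (x) x 90 (y) mm, centred 167 mm to the right of the kiln's centre
- board: plywood ware board, fixed, 125 (x) x 310 (y) x 12 mm, origin under its centre; three painted pieces lie on it about 105 mm apart in a row along y, in any order
- round_tile: round tile 62 mm across, 10 mm thick, on the ware board; origin under its centre; stays there
- border_tile: narrow border tile 95 x 26 x 10 mm on the ware board; origin under its centre; stays there
- blue_bowl: blue bowl 100 mm across, 40 mm high, bystander; origin under its centre
- clay_bowl: terracotta bowl 84 mm across, 36 mm high, bystander; origin under its centre
- brush_jar: white pot 74 mm across with brushes, 190 mm high in all, bystander; origin under its centre
- glaze_jar: closed jar 72 mm across, 95 mm high, bystander; origin under its centre
- prop: terracotta kiln prop 32 x 32 x 55 mm standing on end, bystander; origin under its centre

How it is judged:
By the outcome, as a careful person would: the job done as asked, in the order asked, and still so for the second after the job is handed in, with the robot touching nothing.
It also fails if it takes over 72 s, if anything falls off the work surface, if the arm or the gripper's body presses on something with over 40 N, if the wrist force passes 120 N, or if a joint passes its speed limit or range.

## Robot

A 6-joint arm with a two-finger parallel gripper is mounted at the origin on the work surface. World frame = base frame: x ahead of the robot, y to its left, z up, the work surface at z = 0. Lengths are in m, angles in degrees, forces in N, time in s.
With the tool pointing down it reaches from about 0.4 to 0.825 m from the base axis. Payload 7 kg.
Tool frame: the origin (TCP) lies midway between the tips of the shut fingers; the grasp point (between the pads) lies 19 mm behind it; z points along the fingers, y is the direction in which the jaws open and shut (so a half turn about z gives the same grasp; the last joint's range is limited). The gripper opens to 88 mm and grips with 3 to 60 N. Pads are 19 mm wide; open, the fingers measure 130 mm over their backs; the gripper's body (78 mm by 193 mm) begins 47 mm behind the grasp point.
Start: joints at [86.179, 20.546, 0.682, 0, -70.136, -16.507], TCP at [0.235, 0.633, 0.227] pointing down, gripper open.
Joint ranges: [-176.03, 176.03], [-82.01, 121.73], [-58.28, 71.71], [-173.87, 95.51], [-174.79, -0.11], [-173.66, 173.66]. Speed limits (degrees/s): [136.94, 136.94, 172.46, 180, 180, 180].

## Interface

Orientations are given as [roll, pitch, yaw] about the fixed x, y, z axes, in that order (R = Rz(yaw) Ry(pitch) Rx(roll)).
In Python, from plant import get_state, capture, get_calibration, close_job, boxes_of, cut_out gives the robot as it stands.
- The arm moves only by the tool apply_moves, never from a script. Its argument "commands" is a list of rows, each an object with "grip": the closure, from 0 (fully open) to 1 (shut); "slide": the shift along the tool's x, y, z in m, a list of three; "roll": the turn about the tool's z in degrees. In form: [{"grip": grip, "slide": [x, y, z], "roll": roll}, ...]. A call has 1 to 5 rows; each row is the pose to reach, as a shift and turn from the pose commanded when the call began, along the tool's axes at that moment; what a row does not reach only later rows make up. A row lasts 1/8 s, in which the tool goes at most 62.5 mm and 10.7 degrees, less where a joint would pass 70% of its speed; a pose out of reach is approached as far as the arm can. A call with a gripper value outside its range is refused whole. The fingers move at their own pace and stop on an object; "grip_force" is the grip in N (left out, the last holds). Time passes only in rows, so rows that repeat a pose let the fingers close. It gives the time, the measured TCP pose, the force and the opening at its end, in the units of the state.
- get_state(): the state, without advancing time (a new reading comes with each control period).
- capture(name): name is "scene" or "top" or "wrist"; returns (picture, depth): 400x640x3 uint8, red, green, blue; 400x640 float32, m along the optical axis (not along the pixel's ray), 0 where there is no reading.
- get_calibration(name): a dict with "mtx" (3x3 intrinsics, pixels), "R" (3x3) and "t" (3): a world point X has camera coordinates R X + t. Camera axes: x right, y down, z forward; pixel columns grow to the right and rows downward; lengths in m; the calibration is good to about 2 mm. A picture is of the moment at which its call begins: read the wrist's pose just before it. get_calibration takes no time and is no camera call; for the wrist camera it gives the pose at the moment of the call.
- close_job(): hands the job in, once; it reports no verdict.
Trained networks look in the newest picture that a camera, given by its name, has taken for a name from the list of things; names that differ only in an ending like _2 or _b are one class to them, and where a whole thing is asked for, a point or a joint stands for the part that bears it (a point fixed in the world has none). Each returns a list of dicts, best first, with "score" (0 to 1); they miss things now and then, are a little off and sometimes report something else, mostly with a low value. They report only what shows in the picture. A call takes as long as a camera call.
- boxes_of(name, camera): "position" ([x, y, z] in m, in the coordinates of the camera as it stood for that picture, good to about 4 mm: the middle of the surface that is visible of it).
- cut_out(name, camera): "mask" (400x640 bool, what is visible of it).
The state is a dict: "time_s": time; "joints": joint angles; "qd": joint speeds; "joint_torque": joint torques, N m; "tcp_pos": TCP position; "eef_rot": TCP orientation; "contact_force": force on the tool from outside, world axes, zero at the start; "moment": the same for the moment, N m; "gripper_width": finger opening in m.
Only numpy, scipy, OpenCV 4.12 (cv2) and the standard library are available. Lean on these libraries where they do the work, as an engineer would, in place of code of your own. Each camera call takes 0.05 s, during which the arm holds its last target.

## Working session

There is one attempt and no reset: what is moved stays moved. The work goes in short steps, Python scripts to look and compute and a tool call to move; the robot and the scene stay as the last step left them, time stands still between calls to the robot, and variables do not carry over. Pictures are saved under pics/ and viewed, and the job is handed in when it is done.

Besides the shell and the picture viewer there is one more tool, called after "Call:" as name([rows], argument=value, ...), one row to a line, values as JSON. apply_moves: Moves the arm, as the interface text tells. Its arguments: {"type":"object","properties":{"commands":{"type":"array"},"grip_force":{"type":"number"}},"required":["commands"]}

```bash
ls; mkdir -p pics; cat > h.py <<'E'
import numpy as np, cv2
from plant import *
def snap(name,fn=None):
    cal=get_calibration(name); rgb,d=capture(name)
    if fn: cv2.imwrite('pics/'+fn,cv2.cvtColor(rgb,cv2.COLOR_RGB2BGR))
    return rgb,d,cal
def w(cal,p): # cam->world
    return np.array(cal['R']).T@(np.array(p)-np.array(cal['t']).ravel())
def px(cal,d,u,v):
    K=np.array(cal['mtx']); z=d[int(v),int(u)]
    return w(cal,[(u-K[0,2])*z/K[0,0],(v-K[1,2])*z/K[1,1],z])
def proj(cal,X):
    K=np.array(cal['mtx']); c=np.array(cal['R'])@np.array(X)+np.array(cal['t']).ravel(); q=K@c; return q[:2]/q[2]
E
python3 - <<'E'
from h import *
np.set_printoptions(precision=4,suppress=True)
print(get_state())
for n in ['scene','top','wrist']:
    r,d,c=snap(n,n+'0.png'); np.savez(n+'0.npz',r=r,d=d,**c); print(n,c)
E
```

```text
pics
{'time_s': 0.0, 'joints': array([ 86.1788,  20.5903,   0.6334,  -0.0223, -70.134 , -16.5078]), 'qd': array([-0.031 ,  0.0081, -0.0189, -0.0531, -0.1141,  0.0982]), 'joint_torque': array([  0.0016, -58.2719,  29.3042,   6.9973,   0.007 ,  -0.0001]), 'tcp_pos': array([0.2343, 0.6325, 0.2256]), 'eef_rot': array([179.9069,  -0.0057, -20.3366]), 'contact_force': array([0.5064, 0.1402, 0.216 ]), 'moment': array([0.0259, 0.021 , 0.0055]), 'gripper_width': 0.0877358869071255}
scene {'mtx': array([[447.0413,   0.    , 317.4142],
       [  0.    , 447.0413, 199.3039],
       [  0.    ,   0.    ,   1.    ]]), 'R': array([[-0.9254,  0.3789, -0.0097],
       [ 0.259 ,  0.6135, -0.746 ],
       [-0.2767, -0.6928, -0.6659]]), 't': array([ 0.5858, -0.0229,  1.6586])}
top {'mtx': array([[397.5366,   0.    , 322.2523],
       [  0.    , 397.5366, 196.3027],
       [  0.    ,   0.    ,   1.    ]]), 'R': array([[-0.0202, -0.9995,  0.024 ],
       [-0.9973,  0.0184, -0.0711],
       [ 0.0706, -0.0254, -0.9972]]), 't': array([-0.0578,  0.6027,  1.2169])}
wrist {'mtx': array([[294.0016,   0.    , 317.8246],
       [  0.    , 294.0016, 197.0727],
       [  0.    ,   0.    ,   1.    ]]), 'R': array([[-0.3474, -0.9377,  0.0012],
       [-0.9059,  0.336 ,  0.2577],
       [-0.2421,  0.0884, -0.9662]]), 't': array([ 0.6753, -0.0324,  0.3895])}
```

View pics/scene0.png

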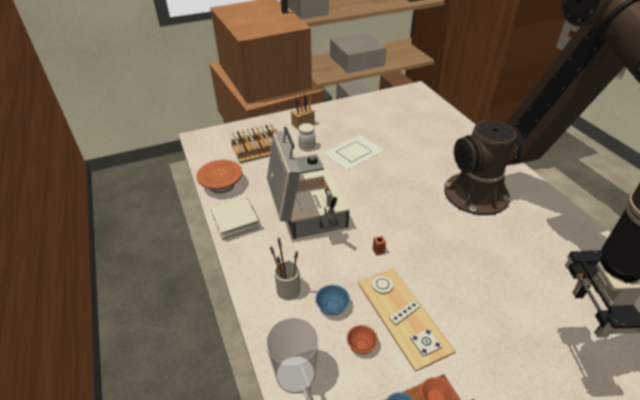

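View pics/top0.png

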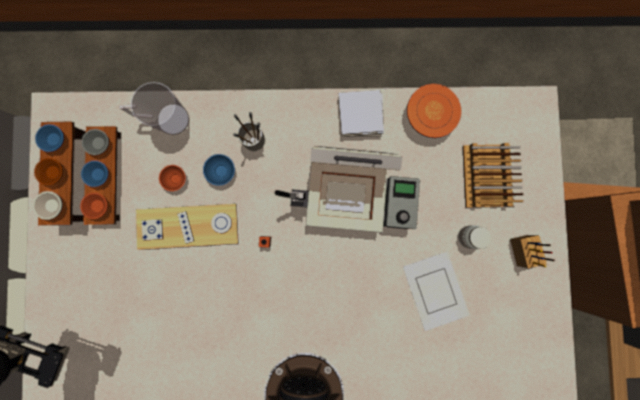

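View pics/wrist0.png

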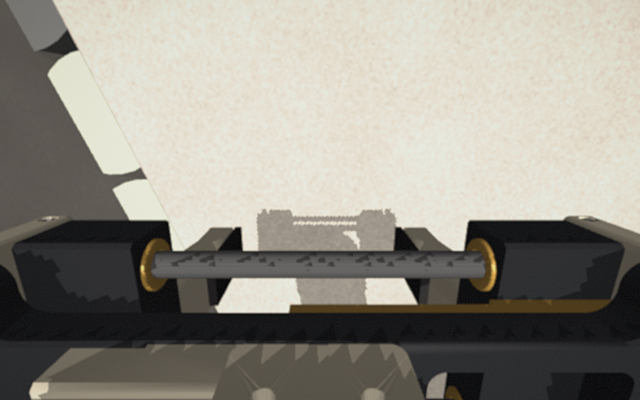

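The scene view shows the kiln (about 310,195) with its lid up, the board (405,315) and the square tile (426,342). In the top view (up = +x, left = +y) the square tile is at (152,230), the border tile at (186,227), the round tile at (222,222), the kiln at (346,195), the clamp at (292,197) and the button at (403,216).

```bash
python3 - <<'E'
from h import *
np.set_printoptions(precision=4,suppress=True)
for cam in ['top','scene']:
    c=get_calibration(cam); capture(cam)
    for n in ['tile','start_top','clamp_tip','lid_handle','kiln','board','round_tile','border_tile','prop','blue_bowl','brush_jar','glaze_jar']:
        b=boxes_of(n,cam)
        print(cam,n,[(np.round(w(c,x['position']),4).tolist(),round(x['score'],2)) for x in b[:2]])
    for n in ['tile','start_top','clamp_tip','lid_handle','kiln','board']:
        m=cut_out(n,cam)
        if m:
            np.save(f'm_{cam}_{n}.npy',m[0]['mask']); ys,xs=np.nonzero(m[0]['mask']); print(n,m[0]['score'],len(xs),xs.min(),xs.max(),ys.min(),ys.max())
print(get_state()['time_s'])
z=np.load('top0.npz'); c={k:z[k] for k in('mtx','R','t')}
r=z['r'][100:260,250:450]
cv2.imwrite('pics/topcrop.png',cv2.cvtColor(cv2.resize(r,None,fx=4,fy=4,interpolation=2)[:600],cv2.COLOR_RGB2BGR))
z=np.load('scene0.npz')
r=z['r'][110:260,220:400]
cv2.imwrite('pics/scenecrop.png',cv2.cvtColor(cv2.resize(r,None,fx=4,fy=4,interpolation=2),cv2.COLOR_RGB2BGR))
E
```

```text
top tile [([0.5078, 0.457, 0.0219], 0.73), ([0.5122, 0.3479, 0.02], 0.34)]
top start_top [([0.5361, -0.2974, 0.1239], 0.5)]
top clamp_tip [([0.4707, -0.519, 0.0947], 0.42), ([0.669, 0.3961, 0.0199], 0.35)]
top lid_handle [([0.6751, -0.1463, 0.2919], 0.82), ([0.5325, -0.2955, 0.1209], 0.18)]
top kiln [([0.6063, -0.165, 0.0948], 0.94)]
top board [([0.5201, 0.3441, 0.0132], 0.67), ([0.6063, -0.1655, 0.0931], 0.59)]
top round_tile [([0.5235, 0.2459, 0.016], 0.57), ([0.5926, 0.0278, 0.2004], 0.53)]
top border_tile [([0.6027, -0.164, 0.0965], 0.62), ([0.5103, 0.3473, 0.0198], 0.56)]
top prop [([0.4666, 0.1082, 0.0588], 0.56)]
top blue_bowl [([0.6922, 0.2547, 0.0223], 0.89)]
top brush_jar [([0.7956, 0.145, 0.0633], 0.63)]
top glaze_jar [([0.4679, -0.5134, 0.0934], 0.7), ([0.4673, 0.1062, 0.0578], 0.7)]
tile 0.89 393 142 162 220 239
clamp_tip 0.62 117 275 295 191 199
lid_handle 0.65 1517 311 402 146 169
kiln 0.83 8306 276 418 147 231
board 0.68 120 259 271 236 247
scene tile [([0.5174, 0.4682, 0.0182], 0.96), ([0.5258, 0.382, 0.0159], 0.37)]
scene start_top []
scene clamp_tip [([0.6022, 0.0454, 0.1967], 0.55), ([0.5305, 0.2496, 0.0245], 0.42)]
scene lid_handle [([0.7058, -0.0924, 0.2363], 0.72), ([0.6362, -0.1, 0.0922], 0.7)]
scene kiln [([0.6333, -0.0964, 0.0934], 0.75)]
scene board [([0.5285, 0.3789, 0.0132], 0.82)]
scene round_tile [([0.5339, 0.2492, 0.0247], 0.64)]
scene border_tile [([0.5161, 0.3539, 0.0227], 0.6)]
scene prop [([0.4722, 0.1303, 0.0378], 0.7)]
scene blue_bowl [([0.6867, 0.2393, 0.017], 0.95)]
scene brush_jar [([0.7865, 0.164, 0.076], 0.85), ([0.5166, 0.4657, 0.0175], 0.63)]
scene glaze_jar [([0.4725, -0.5041, 0.0635], 0.96), ([0.518, 0.36, 0.0239], 0.75)]
tile 0.84 524 411 441 330 355
clamp_tip 0.49 5672 267 349 128 238
lid_handle 0.7 2068 267 300 129 220
kiln 0.82 5591 267 349 127 238
board 0.72 3215 358 454 269 370
2.05
```

View pics/topcrop.png

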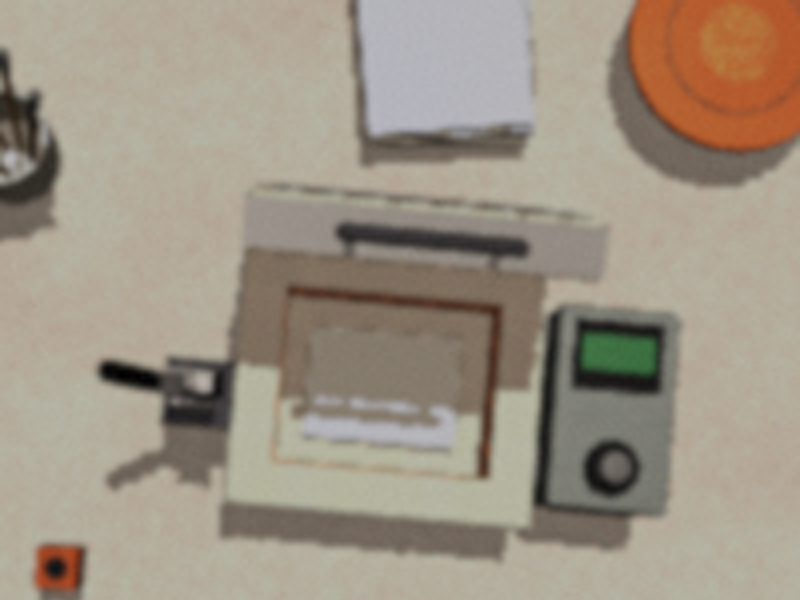

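View pics/scenecrop.png

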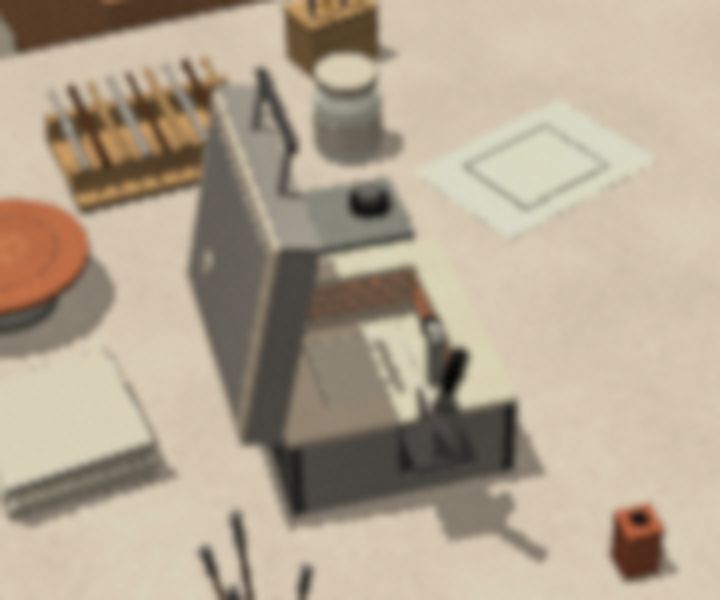

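```bash
cat > cloud.py <<'E'
from h import *
np.set_printoptions(precision=4,suppress=True)
def cloud(d,c):
    K=c['mtx']; v,u=np.mgrid[:400,:640]; P=np.stack([(u-K[0,2])*d/K[0,0],(v-K[1,2])*d/K[1,1],d],-1)
    return (P-np.array(c['t']).ravel())@np.array(c['R'])
def load(n):
    z=np.load(n); return z['r'],z['d'],{k:z[k] for k in('mtx','R','t')}
def rect(P):
    r=cv2.minAreaRect(P[:,:2].astype(np.float32)*1000); return r
E
python3 - <<'E'
from cloud import *
for n in ['top','scene']:
    r,d,c=load(n+'0.npz'); W=cloud(d,c); ok=d>0
    roi=ok&(W[...,0]>.45)&(W[...,0]<.85)&(W[...,1]>-.35)&(W[...,1]<.12)
    s=roi&(W[...,2]>.087)&(W[...,2]<.103)
    print(n,'table z',np.median(W[...,2][ok&(np.abs(W[...,2])<.02)]))
    # split box/ kiln
    lab,L,st,ce=cv2.connectedComponentsWithStats(s.astype(np.uint8))
    for i in np.argsort(-L if False else -st[1:,4])[:4]+1:
        P=W[lab==i]; print(st[i],rect(P),np.median(P[:,2]))
    for nm,lo,hi,rg in [('shelf',.035,.055,(.5,.7,-.25,-.05)),('tiles',.0165,.03,(.42,.62,.18,.55)),('lidtop',.26,.33,(.6,.85,-.3,.0)),('lever',.14,.26,(.5,.7,-.04,.12)),('btn',.1025,.15,(.45,.7,-.4,-.22)),('board',.008,.03,(.42,.62,.1,.6))]:
        s=ok&(W[...,2]>lo)&(W[...,2]<hi)&(W[...,0]>rg[0])&(W[...,0]<rg[1])&(W[...,1]>rg[2])&(W[...,1]<rg[3])
        nn,lab,st,ce=cv2.connectedComponentsWithStats(s.astype(np.uint8))
        for i in np.argsort(-st[1:,4])[:3]+1:
            P=W[lab==i]
            if len(P)>8: print(nm,st[i],rect(P),'med',np.median(P,0),'min',P.min(0),'max',P.max(0))
E
```

```text
top table z -0.00046327932614519053Traceback (most recent call last):
  File "<stdin>", line 10, in <module>
  File "cloud.py", line 9, in rect
    r=cv2.minAreaRect(P[:,:2].astype(np.float32)*1000); return r
cv2.error: OpenCV(4.12.0) /io/opencv/modules/imgproc/src/convhull.cpp:143: error: (-215:Assertion failed) total >= 0 && (depth == CV_32F || depth == CV_32S) in function 'convexHull'
```

```bash
sed -i 's/P\[:,:2\].astype(np.float32)\*1000/np.ascontiguousarray(P[:,:2]*1000,dtype=np.float32)/' cloud.py
cat > m1.py <<'E'
from cloud import *
for n in ['top','scene']:
    r,d,c=load(n+'0.npz'); W=cloud(d,c); ok=d>0
    print(n,'table z',np.median(W[...,2][ok&(np.abs(W[...,2])<.02)]))
    for nm,lo,hi,rg in [('rim',.087,.103,(.45,.85,-.35,.12)),('shelf',.035,.055,(.5,.7,-.25,-.05)),('tiles',.0165,.03,(.42,.62,.18,.55)),('lidtop',.26,.33,(.6,.85,-.3,.0)),('lever',.14,.26,(.5,.7,-.04,.12)),('btn',.1025,.15,(.45,.7,-.4,-.22)),('board',.008,.03,(.42,.62,.1,.6))]:
        s=ok&(W[...,2]>lo)&(W[...,2]<hi)&(W[...,0]>rg[0])&(W[...,0]<rg[1])&(W[...,1]>rg[2])&(W[...,1]<rg[3])
        nn,lab,st,ce=cv2.connectedComponentsWithStats(s.astype(np.uint8))
        for i in np.argsort(-st[1:,4])[:3]+1:
            P=W[lab==i]
            if len(P)>8:
                q=rect(P); print(nm,st[i][:5],np.round(q[0],1),np.round(q[1],1),round(q[2],1),'med',np.median(P,0),'min',P.min(0),'max',P.max(0))
E
python3 m1.py
```

```text
top table z -0.00046327932614519053
rim [ 290  162   97   70 2593] [ 596.5 -113.8] [276.4 187.1] 83.6 med [ 0.5826 -0.1275  0.094 ] min [ 0.4912 -0.258   0.087 ] max [0.6989 0.0275 0.1011]
rim [ 386  176   33   53 1349] [ 574.9 -304.8] [ 91.  150.2] 83.7 med [ 0.5785 -0.3027  0.0974] min [ 0.498  -0.35    0.0879] max [ 0.6533 -0.2531  0.103 ]
rim [258 128   4  15  23] [781.3 112.7] [ 7. 41.] 79.7 med [0.7757 0.1125 0.0941] min [0.7617 0.1097 0.0885] max [0.8021 0.1196 0.0974]
shelf [ 319  173   55   46 1811] [ 599.5 -141.5] [158.2 127.2] 83.7 med [ 0.5987 -0.1418  0.042 ] min [ 0.5308 -0.2267  0.035 ] max [ 0.6703 -0.058   0.0547]
tiles [141 220  23  21 381] [508.3 457.5] [61.8 66. ] 4.0 med [0.5102 0.456  0.0216] min [0.4769 0.4232 0.0165] max [0.5384 0.4904 0.0284]
tiles [211 213  21  20 311] [526.3 245.2] [62.5 58.6] 88.6 med [0.525  0.2446 0.0214] min [0.4968 0.214  0.0166] max [0.556  0.2765 0.0298]
tiles [177 212  17  32 272] [513.7 355.1] [94.6 31.7] 15.4 med [0.5146 0.3533 0.0214] min [0.4657 0.3304 0.0165] max [0.561  0.381  0.0297]
lidtop [ 311  147   92   23 1226] [ 678.6 
[... 1915 characters left out ...]
70] [596.2  24. ] [24.7 85.6] 1.6 med [0.5986 0.0179 0.1932] min [ 0.584  -0.0189  0.1402] max [0.6088 0.0671 0.2326]
lever [292 179   7  29 113] [689.4 -33.1] [21.3 10.5] 3.0 med [ 0.6929 -0.034   0.2272] min [ 0.6788 -0.0388  0.1504] max [ 0.6999 -0.0281  0.2597]
btn [307 156  11   8  68] [ 534.4 -291. ] [32.7 37. ] 68.1 med [ 0.5355 -0.2897  0.1101] min [ 0.5136 -0.3098  0.1025] max [ 0.5521 -0.2756  0.1218]
board [ 358  268   98  102 4043] [519.2 357.6] [127.  312.2] 2.2 med [0.5223 0.3801 0.0123] min [0.4517 0.1998 0.008 ] max [0.5883 0.515  0.0282]
board [373 244  13  10  57] [469.1 116.8] [31.3 30. ] 88.9 med [0.4758 0.1283 0.0194] min [0.4544 0.1009 0.0086] max [0.4843 0.1323 0.0299]
```

Call:
apply_moves([
  {"grip": 0.1,"slide": [0.06,0.012,0.0],"roll": 10.5},
  {"grip": 0.12,"slide": [0.12,0.025,0.0],"roll": 21},
  {"grip": 0.12,"slide": [0.18,0.038,0.0],"roll": 31.5},
  {"grip": 0.12,"slide": [0.24,0.05,0.01],"roll": 42},
  {"grip": 0.12,"slide": [0.3,0.063,0.015],"roll": 52.5},
])

```text
time_s: 2.68
tcp_pos: [0.4953, 0.4684, 0.2113]
eef_rot: [180.0, 0.0, -73.2]
contact_force: [1.2, 1.6, 0.1]
gripper_width: 0.077
```

Call:
apply_moves([
  {"grip": 0.12,"slide": [0.013,-0.012,0.0],"roll": 10.5},
  {"grip": 0.12,"slide": [0.013,-0.012,0.0],"roll": 21},
  {"grip": 0.12,"slide": [0.013,-0.012,0.0],"roll": 31.5},
  {"grip": 0.12,"slide": [0.013,-0.012,0.0],"roll": 42},
  {"grip": 0.12,"slide": [0.013,-0.012,0.0],"roll": 52.5},
])

```text
time_s: 3.3
tcp_pos: [0.5093, 0.4607, 0.2115]
eef_rot: [180.0, -0.0, -125.7]
contact_force: [0.4, 0.9, 0.4]
gripper_width: 0.0776
```

Call:
apply_moves([
  {"grip": 0.12,"slide": [0,0,0.0],"roll": 10.5},
  {"grip": 0.12,"slide": [0,0,0],"roll": 21},
  {"grip": 0.12,"slide": [0,0,0],"roll": 31.5},
  {"grip": 0.12,"slide": [0,0,0],"roll": 42},
  {"grip": 0.12,"slide": [0,0,0],"roll": 51.3},
])

```text
time_s: 3.92
tcp_pos: [0.5092, 0.4608, 0.2116]
eef_rot: [180.0, 0.0, -176.9]
contact_force: [0.9, 0.1, -0.0]
gripper_width: 0.0771
```

```bash
python3 - <<'E'
from cloud import *
s=get_state(); print(s['joints'],s['tcp_pos'],s['eef_rot'],s['gripper_width'])
r,d,c=snap('wrist','w1.png'); np.savez('w1.npz',r=r,d=d,**c)
W=cloud(d,c)
m=(d>0)&(W[...,2]>.0165)&(W[...,2]<.03)&(W[...,0]>.42)&(W[...,0]<.62)&(W[...,1]>.3)&(W[...,1]<.55)
nn,lab,st,ce=cv2.connectedComponentsWithStats(m.astype(np.uint8))
for i in np.argsort(-st[1:,4])[:3]+1:
    q=rect(W[lab==i]); print(st[i],q,np.median(W[lab==i],0))
print(get_state()['time_s'])
E
```

```text
[  58.3589   22.1405    1.1017    0.0003  -68.9597 -145.3087] [0.5092 0.4608 0.2116] [ 179.9989    0.0011 -176.9497] 0.0771248874274022
[ 290  155   51   49 2422] ((511.5781555175781, 458.09283447265625), (59.50844955444336, 60.00801086425781), 2.8791465759277344) [0.5104 0.4582 0.0222]
[ 209  138   43   80 1738] ((516.6514282226562, 355.80010986328125), (95.02676391601562, 26.785552978515625), 14.737245559692383) [0.5138 0.3563 0.0221]
3.975
```

View pics/w1.png

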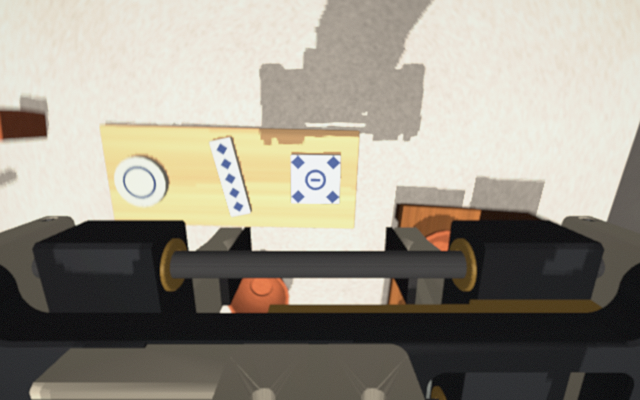

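The wrist view shows the square tile at (316,180) between the jaws' lines, with the border tile at (230,175) and the round tile at (141,181). Three views agree to about 3 mm, so I'm descending.

Call:
apply_moves([
  {"grip": 0.12,"slide": [-0.002,-0.0026,0.055],"roll": 0},
  {"grip": 0.12,"slide": [-0.002,-0.0026,0.11],"roll": 0},
  {"grip": 0.12,"slide": [-0.002,-0.0026,0.16],"roll": 0},
  {"grip": 0.12,"slide": [-0.002,-0.0026,0.185],"roll": 0},
  {"grip": 0.12,"slide": [-0.002,-0.0026,0.196],"roll": 0},
])

```text
time_s: 4.6
tcp_pos: [0.5109, 0.4575, 0.0137]
eef_rot: [-179.9, -0.1, -176.5]
contact_force: [0.5, -0.4, 0.7]
gripper_width: 0.0769
```

Call:
apply_moves([
  {"grip": 0.12,"slide": [0,0,0.0],"roll": 0},
  {"grip": 0.5,"slide": [0,0,0],"roll": 0},
  {"grip": 0.5,"slide": [0,0,0],"roll": 0},
  {"grip": 0.5,"slide": [0,0,0],"roll": 0},
  {"grip": 0.5,"slide": [0,0,0],"roll": 0},
], grip_force=20)

```text
time_s: 5.22
tcp_pos: [0.5118, 0.4588, 0.0169]
eef_rot: [179.9, 0.1, -176.6]
contact_force: [-2.1, -0.4, 5.7]
gripper_width: 0.0595
```

Call:
apply_moves([
  {"grip": 0.5,"slide": [0,0,0.0],"roll": 0},
  {"grip": 0.5,"slide": [0,0,-0.01],"roll": 0},
  {"grip": 0.5,"slide": [0,0,-0.05],"roll": 0},
  {"grip": 0.5,"slide": [0,0,-0.1],"roll": 0},
  {"grip": 0.5,"slide": [0,0,-0.16],"roll": 0},
])

```text
time_s: 5.85
tcp_pos: [0.5108, 0.4576, 0.1766]
eef_rot: [-179.9, -0.1, -176.6]
contact_force: [0.7, 0.6, -0.9]
gripper_width: 0.0594
```

```bash
python3 - <<'E'
from cloud import *
s=get_state(); print(s['joints'],s['tcp_pos'],s['eef_rot'],s['gripper_width'],s['contact_force'],s['moment'])
r,d,c=snap('wrist','w2.png')
E
```

```text
[  58.0863   23.4257   -1.6001   -0.0185  -65.0902 -144.7102] [0.5108 0.4576 0.1766] [-179.915    -0.0807 -176.6317] 0.05938436743765223 [ 0.7335  0.6473 -0.9267] [ 0.2253 -0.2623  0.0091]
```

View pics/w2.png

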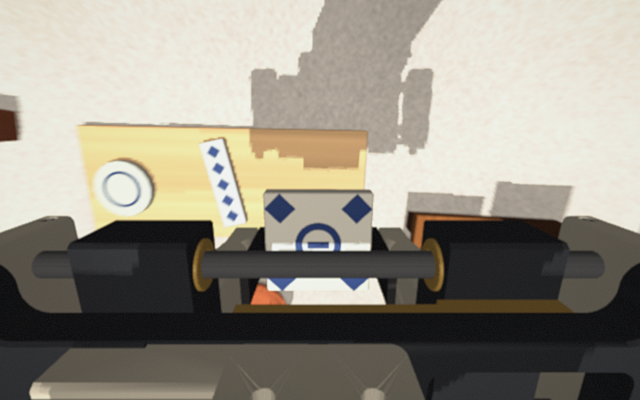

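The tile is gripped, seen at (318,240) in the wrist view: level, face up and 59 mm wide in the jaws. The others are unmoved. I'm carrying it to a viewpoint in front of the kiln.

Call:
apply_moves([
  {"grip": 0.5,"slide": [0.005,-0.04,-0.05],"roll": 0},
  {"grip": 0.5,"slide": [0.012,-0.09,-0.09],"roll": 2},
  {"grip": 0.5,"slide": [0.02,-0.15,-0.123],"roll": 4},
  {"grip": 0.5,"slide": [0.028,-0.21,-0.123],"roll": 6},
  {"grip": 0.5,"slide": [0.036,-0.27,-0.123],"roll": 9.7},
])

```text
time_s: 6.52
tcp_pos: [0.4912, 0.1898, 0.2996]
eef_rot: [179.9, 0.1, 173.6]
contact_force: [0.6, -0.5, -1.0]
gripper_width: 0.0595
```

Call:
apply_moves([
  {"grip": 0.5,"slide": [-0.005,-0.06,0],"roll": 0},
  {"grip": 0.5,"slide": [-0.005,-0.12,0],"roll": 0},
  {"grip": 0.5,"slide": [-0.005,-0.18,0],"roll": 0},
  {"grip": 0.5,"slide": [-0.01,-0.24,0],"roll": 0},
  {"grip": 0.5,"slide": [-0.015,-0.3,0],"roll": 0},
])

```text
time_s: 7.15
tcp_pos: [0.4729, -0.11, 0.2992]
eef_rot: [180.0, 0.1, 173.7]
contact_force: [1.5, -1.0, -0.3]
gripper_width: 0.0597
```

```bash
python3 - <<'E'
from cloud import *
s=get_state(); print(s['joints'],s['tcp_pos'],s['eef_rot'],s['gripper_width'],s['contact_force'],s['qd'])
r,d,c=snap('wrist','w3.png'); np.savez('w3.npz',r=r,d=d,**c)
E
```

```text
[  10.1633   -0.1406  -15.5422   -0.007   -74.5088 -106.4584] [ 0.4729 -0.11    0.2992] [179.9682   0.0841 173.7031] 0.059704473788819476 [ 1.5434 -0.9784 -0.3107] [-60.3044   7.6689   7.3618   0.0665   0.2618  59.8483]
```

View pics/w3.png

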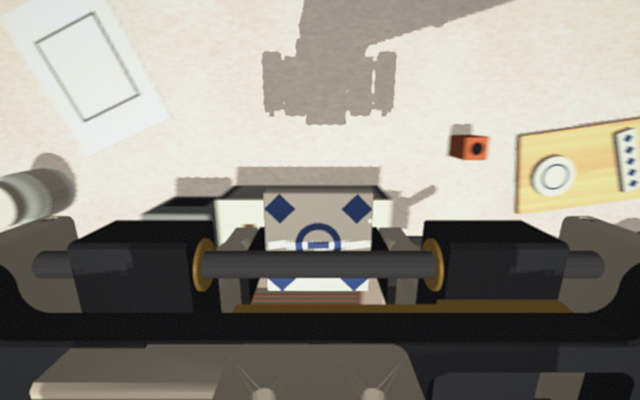

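```bash
cat > ov.py <<'E'
from cloud import *
import sys
kx,ky,yw=[float(a) for a in sys.argv[1:4]]
a=np.deg2rad(yw); R=np.array([[np.cos(a),-np.sin(a)],[np.sin(a),np.cos(a)]])
def K2W(x,y,z): p=R@[x,y]+[kx,ky]; return [p[0],p[1],z]
def box(hx,hy,z,cx=0,cy=0): return [K2W(cx+sx*hx,cy+sy*hy,z) for sx,sy in((-1,-1),(1,-1),(1,1),(-1,1))]
th=1.45
def lid(al,y,n): return K2W(.097-al*np.cos(th)+n*np.sin(th),y,.095+al*np.sin(th)+n*np.cos(th))
polys=[(box(.097,.112,.095),(0,255,0)),(box(.065,.08,.095),(0,0,255)),(box(.043,.058,.045),(255,0,255)),(box(.075,.045,.098,0,-.167),(255,255,0)),
([lid(.194,-.112,0),lid(.194,.112,0),lid(.194,.112,.04),lid(.194,-.112,.04)],(0,255,255)),([lid(.242,-.041,.02),lid(.242,.041,.02)],(0,128,255))]
for n,x0,y0,x1,y1 in [('top',270,130,430,245),('scene',250,110,370,250)]:
    r,d,c=load(n+'0.npz'); f=5 if n=='top' else 4
    im=cv2.cvtColor(cv2.resize(r[y0:y1,x0:x1],None,fx=f,fy=f,interpolation=2),cv2.COLOR_RGB2BGR)
    for P,col in polys:
        q=np.array([(proj(c,X)+.5-[x0,y0])*f for X in P]); cv2.polylines(im,[np.int32(np.round(q))],True,col,1)
    cv2.imwrite(f'pics/{sys.argv[4]}_{n}.png',im)
E
python3 ov.py 0.5935 -0.139 -6.3 ov1
```

```text
(no output)
```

View pics/ov1_top.png

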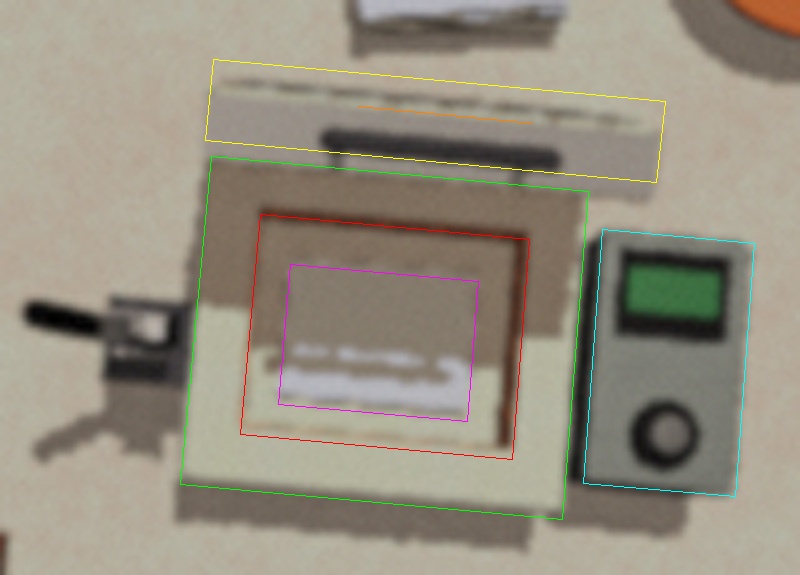

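View pics/ov1_scene.png

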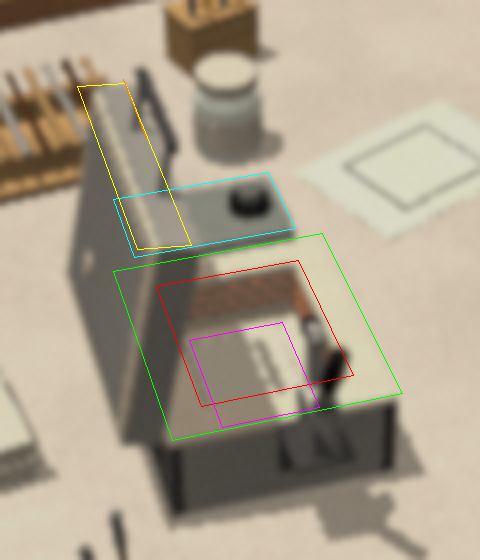

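```bash
sed -i 's/th=1.45/th=float(sys.argv[5])/; s/(0,128,255))\]/(0,0,255))]/' ov.py; python3 ov.py 0.5945 -0.139 -6.3 ov2 1.385
```

```text
(no output)
```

View pics/ov2_top.png

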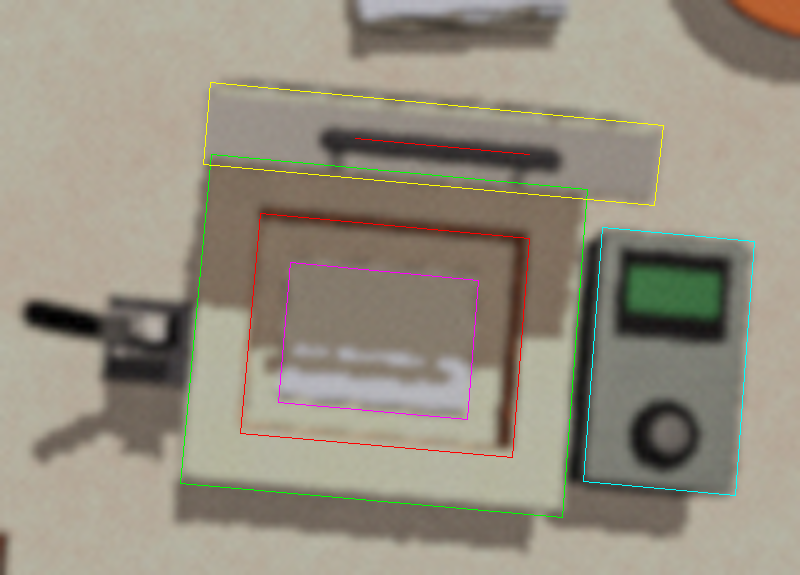

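View pics/ov2_scene.png

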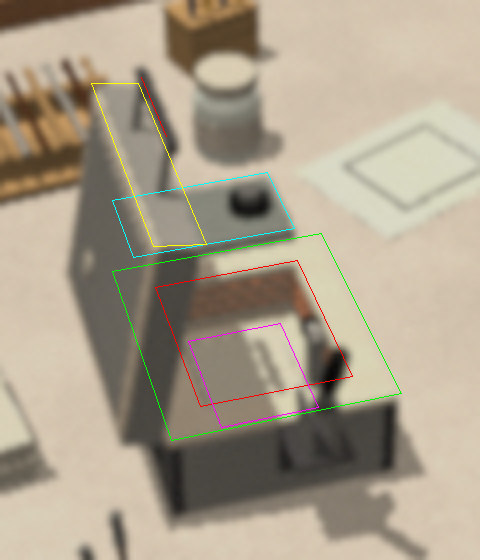

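```bash
python3 - <<'E'
from cloud import *
s=get_state(); T=s['tcp_pos']; print(T,s['eef_rot'])
a=np.deg2rad(173.7)
tx=np.array([np.cos(a),np.sin(a)]); ty=np.array([np.sin(a),-np.cos(a)])
allP=[]
for n in ['scene','top']:
    r,d,c=snap(n,n+'1.png'); np.savez(n+'1.npz',r=r,d=d,**c); W=cloud(d,c)[d>0]; 
    q=(W[:,:2]-T[:2]); X=q@tx; Y=q@ty; Z=W[:,2]-T[2]
    m=(np.abs(X)<.15)&(np.abs(Y)<.15)
    for z in np.arange(-.02,.45,.04):
        k=m&(Z>z)&(Z<z+.04)
        if k.sum()>5: print(n,round(z,2),k.sum(),'X',np.percentile(X[k],[1,99]),'Y',np.percentile(Y[k],[1,99]))
E
```

```text
[ 0.472  -0.1154  0.2991] [-179.9087    0.0082  173.5334]
scene -0.02 184 X [-0.0293  0.0296] Y [-0.0384  0.0504]
scene 0.02 44 X [-0.0118  0.0103] Y [-0.0414  0.0564]
scene 0.06 491 X [-0.0392  0.0366] Y [-0.0846  0.0999]
scene 0.1 604 X [-0.0377  0.0361] Y [-0.0883  0.1019]
scene 0.14 275 X [-0.0393  0.0356] Y [-0.041   0.0417]
scene 0.18 325 X [-0.0459  0.0385] Y [-0.0084  0.0507]
scene 0.22 442 X [-0.0456  0.0376] Y [0.0004 0.051 ]
scene 0.26 484 X [-0.0459  0.038 ] Y [-0.002   0.0515]
scene 0.3 424 X [-0.0511  0.0242] Y [-0.0091  0.1435]
scene 0.34 487 X [-0.0488  0.0007] Y [0.0001 0.1491]
scene 0.38 910 X [-0.0484  0.0398] Y [0.0005 0.1495]
scene 0.42 424 X [-0.0465  0.1328] Y [0.0146 0.1491]
top 0.06 61 X [-0.0381 -0.0272] Y [0.036  0.0695]
top 0.1 117 X [-0.0386 -0.0185] Y [0.0676 0.0978]
top 0.3 41 X [-0.0515 -0.0384] Y [-0.0043  0.0355]
top 0.34 18 X [-0.0456 -0.0087] Y [0.0173 0.1399]
top 0.38 3500 X [-0.0332  0.1394] Y [0.0302 0.1481]
top 0.42 8025 X [-0.0432  0.1475] Y [-0.0409  0.149 ]
```

View pics/scene1.png

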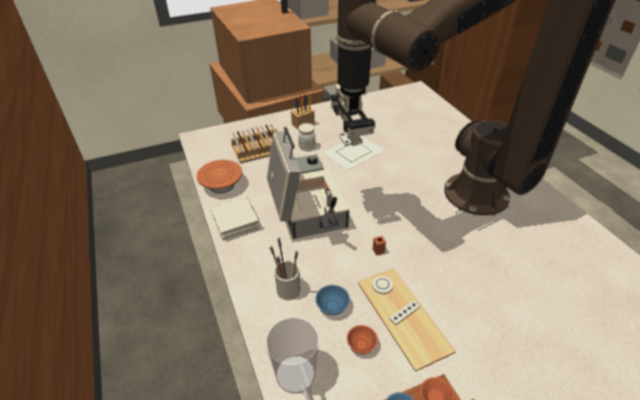

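View pics/top1.png

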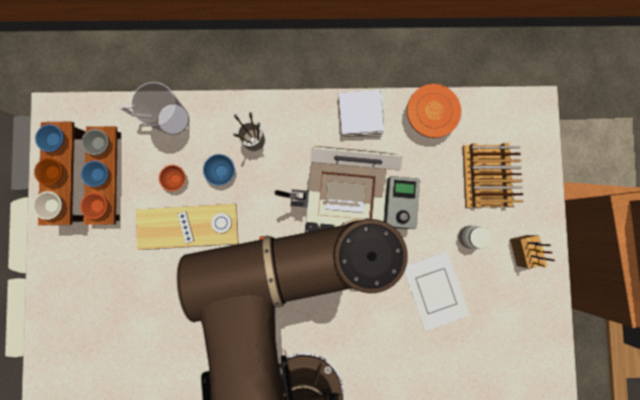

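```bash
python3 - <<'E'
from cloud import *
r,d,c=load('w3.npz'); W=cloud(d,c)
for rg in [(190,262),(376,400)]:
    for u in range(rg[0],rg[1],6):
        col=W[170:225,u]; k=(col[:,2]>.085)&(col[:,2]<.105)
        if k.any(): print(u,'front-most rim/box pt',col[k][0],'n',k.sum())
m=(W[...,2]>.088)&(W[...,2]<.103)&(d>0)&(W[...,0]>.4)
m[:, 260:378]=0; m[235:]=0
nn,lab,st,ce=cv2.connectedComponentsWithStats(m.astype(np.uint8))
for i in np.argsort(-st[1:,4])[:4]+1:
    P=W[lab==i]; print(st[i],P.min(0),P.max(0),rect(P))
# predicted front rim at y: kiln (.595,-.138,-6.3)
a=np.deg2rad(-6.3)
for y in (-.25,-.03): # point on front line
    x0=.595-.097*np.cos(a); y0=-.138-.097*np.sin(a); print('pred front',y,x0+(y-y0)*-np.tan(a))
cv2.imwrite('pics/w3c.png',cv2.cvtColor(cv2.resize(r[160:235,130:430],None,fx=2.6,fy=2.6,interpolation=2),cv2.COLOR_RGB2BGR))
E
```

```text
190 front-most rim/box pt [ 0.5034 -0.2822  0.0868] n 10
196 front-most rim/box pt [ 0.5044 -0.2744  0.0866] n 10
202 front-most rim/box pt [ 0.5049 -0.266   0.0877] n 10
208 front-most rim/box pt [ 0.506  -0.2584  0.0871] n 10
214 front-most rim/box pt [ 0.5101 -0.2519  0.0852] n 12
220 front-most rim/box pt [ 0.4901 -0.239   0.0877] n 24
226 front-most rim/box pt [ 0.4909 -0.2311  0.0879] n 27
232 front-most rim/box pt [ 0.4917 -0.2234  0.0878] n 27
238 front-most rim/box pt [ 0.493  -0.2162  0.0862] n 27
244 front-most rim/box pt [ 0.4939 -0.2083  0.0862] n 27
250 front-most rim/box pt [ 0.4945 -0.2004  0.0869] n 26
256 front-most rim/box pt [ 0.4951 -0.1923  0.0881] n 26
376 front-most rim/box pt [ 0.5124 -0.037   0.0878] n 27
382 front-most rim/box pt [ 0.5133 -0.0292  0.0874] n 27
388 front-most rim/box pt [ 0.5141 -0.0215  0.0877] n 26
[ 219  198   41   37 1199] [ 0.4901 -0.244   0.0881] [ 0.5383 -0.1873  0.0974] ((516.111572265625, -215.95721435546875), (53.18575668334961, 47.921749114990234), 84.15426635742188)
[  0 184  24  46 778] [ 0.4406 -0.5316  0.088 ] [ 0.4988 -0.4968  0.097 ] ((473.06463623046875, -510.93389892578125), (27.059545516967773, 60.521636962890625), 73.75464630126953)
[143 211  73  24 664] [ 0.4973 -0.3399  0.088 ] [ 0.5378 -0.2512  0.1002] ((507.8365478515625, -292.7604064941406), (92.86894989013672, 29.411081314086914), 69.59965515136719)
[378 198  16  30 429] [ 0.5132 -0.0381  0.088 ] [ 0.5519 -0.0169  0.0971] ((532.43701171875, -27.9161319732666), (19.221309661865234, 38.502986907958984), 85.021484375)
pred front -0.25 0.48504573847455795
pred front -0.03 0.5093339645940381
```

View pics/w3c.png

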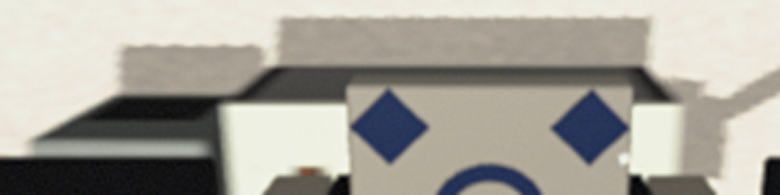

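Call:
apply_moves([
  {"grip": 0.5,"slide": [-0.05,-0.003,0],"roll": 0},
  {"grip": 0.5,"slide": [-0.1,-0.007,0],"roll": 0},
  {"grip": 0.5,"slide": [-0.125,-0.009,0.01],"roll": 0},
  {"grip": 0.5,"slide": [-0.125,-0.009,0.03],"roll": 0},
  {"grip": 0.5,"slide": [-0.125,-0.009,0.06],"roll": 0},
])

```text
time_s: 7.92
tcp_pos: [0.5977, -0.1297, 0.2382]
eef_rot: [180.0, 0.1, 173.7]
contact_force: [-0.0, 0.0, -0.3]
gripper_width: 0.0596
```

```bash
python3 - <<'E'
from cloud import *
s=get_state(); print(s['joints'],s['tcp_pos'],s['eef_rot'],s['gripper_width'],s['contact_force'],s['moment'])
E
```

```text
[   6.0294   14.1799   -6.7734   -0.0032  -68.9816 -102.2924] [ 0.5977 -0.1297  0.2382] [179.9832   0.063  173.7358] 0.059617524876971556 [-0.0081  0.0472 -0.3386] [ 0.0586 -0.0887 -0.0259]
```

Call:
apply_moves([
  {"grip": 0.5,"slide": [0.001,-0.009,0.01],"roll": 0},
  {"grip": 0.5,"slide": [0.001,-0.009,0.04],"roll": 0},
  {"grip": 0.5,"slide": [0.001,-0.009,0.08],"roll": 0},
  {"grip": 0.5,"slide": [0.001,-0.009,0.11],"roll": 0},
  {"grip": 0.5,"slide": [0.001,-0.009,0.12],"roll": 0},
])

```text
time_s: 8.55
tcp_pos: [0.5942, -0.1397, 0.1176]
eef_rot: [-180.0, -0.1, 173.7]
contact_force: [0.4, 0.3, 0.5]
gripper_width: 0.0597
```

```bash
python3 - <<'E'
from cloud import *
s=get_state(); print(s['tcp_pos'],s['eef_rot'],s['gripper_width'],s['contact_force'],s['moment'])
r,d,c=snap('wrist','w4.png'); np.savez('w4.npz',r=r,d=d,**c)
r,d,c=snap('scene'); cv2.imwrite('pics/s4.png',cv2.cvtColor(cv2.resize(r[60:260,210:420],None,fx=3,fy=3),cv2.COLOR_RGB2BGR))
E
```

```text
[ 0.5942 -0.1397  0.1176] [-179.978    -0.1089  173.6918] 0.05973454061879799 [0.3968 0.3006 0.4667] [-0.0327 -0.1973 -0.0173]
```

View pics/w4.png

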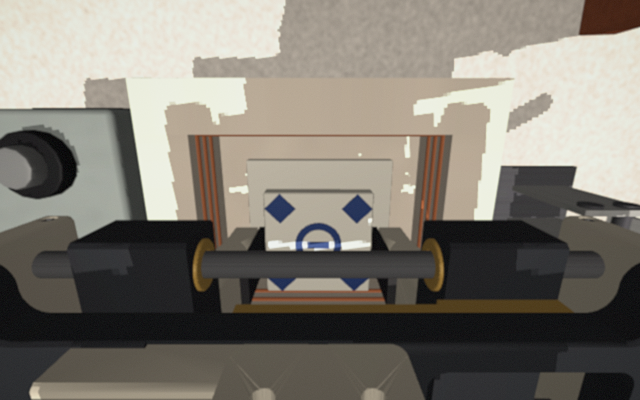

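View pics/s4.png

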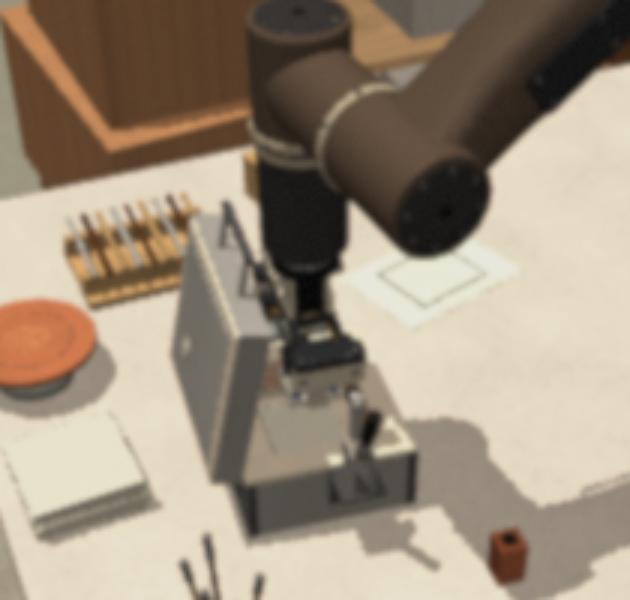

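The wrist view shows the shelf's front edge at row 160, columns 248 to 392, and the held tile at columns 264 to 373, so it is nearly centred. I'm measuring this.

```bash
python3 - <<'E'
from cloud import *
r,d,c=load('w4.npz'); W=cloud(d,c); s=get_state(); T=np.array([.5942,-.1397])
m=(d>0)&(W[...,2]>.0405)&(W[...,2]<.05)&(W[...,0]>.5)&(W[...,0]<.66)&(abs(W[...,1]+.14)<.08); m[225:]=0
nn,lab,st,ce=cv2.connectedComponentsWithStats(m.astype(np.uint8))
for i in np.argsort(-st[1:,4])[:3]+1:
    P=W[lab==i]; q=rect(P); print(st[i],q,np.median(P[:,2])); print(cv2.boxPoints(q))
a=np.deg2rad(-6.3); kx=np.array([np.cos(a),np.sin(a)]); ky=np.array([-np.sin(a),np.cos(a)])
i=np.argmax(st[1:,4])+1; q=(W[lab==i][:,:2]-T); print('rel TCP kiln x,y range',np.percentile(q@kx,[.5,99.5]),np.percentile(q@ky,[.5,99.5]))
# rows
for row in (170,180,190):
    cols=np.nonzero(m[row])[0]; q=(W[row,cols][:,:2]-T)@ky; print(row,cols.min(),cols.max(),q.min(),q.max(), W[row,cols,2].mean())
# tile
m=(d>0)&(W[...,2]>.11)&(W[...,2]<.135); m[:,:240]=0;m[:,400:]=0; m[295:]=0
q=W[m][:,:2]-T; print('tile',np.percentile(q@kx,[1,99]),np.percentile(q@ky,[1,99]),np.median(W[m][:,2]))
# rim front edge
for u in (150,250,400,480):
    col=W[60:150,u]; k=np.nonzero((col[:,2]>.088)&(col[:,2]<.105))[0]; q=(col[k,:2]-T)@kx; print('rim',u,q.min(),q.max(),np.median(col[k,2]))
m=(d>0)&(W[...,2]>.098)&(W[...,2]<.125)&(W[...,1]<-.25)&(W[...,0]<.6)&(W[...,0]>.48); m[210:]=0
P=W[m]; print('btn',len(P),rect(P),P[:,2].max(),np.median(P[P[:,2]>.108],0))
E
```

```text
[ 246  159  147   66 5427] ((583.3746948242188, -136.6374969482422), (116.3472900390625, 53.934364318847656), 83.74165344238281) 0.04504548163815515
[[ 550.2266 -191.5247]
 [ 603.8395 -197.4042]
 [ 616.5228  -81.7503]
 [ 562.9099  -75.8708]]
[213 137  12  88 352] ((566.1834106445312, -215.40432739257812), (1.1846733093261719, 72.33050537109375), 83.61656188964844) 0.04530487567529262
[[ 530.1765 -211.9721]
 [ 602.0586 -220.0139]
 [ 602.1903 -218.8366]
 [ 530.3082 -210.7947]]
[413 221   4   4   8] ((617.7989501953125, -60.30366134643555), (0.4408662021160126, 2.4375596046447754), 82.88945007324219) 0.043105246227726816
[[616.5623 -60.3715]
 [618.9811 -60.6733]
 [619.0356 -60.2358]
 [616.6168 -59.9341]]
rel TCP kiln x,y range [-0.0378  0.0153] [-0.0556  0.0593]
170 216 391 -0.07852856131866927 0.059183842454337256 0.04512468949454587
180 217 391 -0.07869049563608152 0.059822994561885695 0.045111970094502386
190 218 390 -0.07845687023223961 0.05919495554262187 0.04508411823098022
tile [-0.0308  0.0282] [-0.0353  0.0392] 0.12283551423677555
rim 150 -0.09177842114673002 -0.05125225323772628 0.09502304509138784
rim 250 -0.0917822204421961 -0.06025299778646783 0.0951250369125012
rim 400 -0.09174721213390383 -0.06026266354461223 0.09491648647661066
rim 480 -0.09169959507184736 -0.051275920074103476 0.09500105422923073
btn 7709 ((533.2203369140625, -293.93603515625), (80.01465606689453, 59.52104568481445), 83.69458770751953) 0.121922528090591 [ 0.5332 -0.2917  0.1109]
```

Call:
apply_moves([
  {"grip": 0.5,"slide": [-0.0045,0.0015,0.015],"roll": 0},
  {"grip": 0.5,"slide": [-0.0045,0.0015,0.035],"roll": 0},
  {"grip": 0.5,"slide": [-0.0045,0.0015,0.052],"roll": 0},
  {"grip": 0.5,"slide": [-0.0045,0.0015,0.06],"roll": 0},
  {"grip": 0.5,"slide": [-0.0045,0.0015,0.063],"roll": 0},
])

```text
time_s: 9.28
tcp_pos: [0.5995, -0.1389, 0.0552]
eef_rot: [-180.0, -0.0, 173.7]
contact_force: [-0.7, 0.1, -0.5]
gripper_width: 0.0591
```

Call:
apply_moves([
  {"grip": 0.5,"slide": [0,0,0.001],"roll": 0},
  {"grip": 0.5,"slide": [0,0,0.002],"roll": 0},
])

```text
time_s: 9.52
tcp_pos: [0.5999, -0.1388, 0.0541]
eef_rot: [180.0, 0.1, 173.7]
contact_force: [0.3, -1.2, -0.7]
gripper_width: 0.0595
```

Call:
apply_moves([
  {"grip": 0.5,"slide": [0,0,0.001],"roll": 0},
  {"grip": 0.5,"slide": [0,0,0.002],"roll": 0},
  {"grip": 0.5,"slide": [0,0,0.003],"roll": 0},
  {"grip": 0.5,"slide": [0,0,0.003],"roll": 0},
])

```text
time_s: 10.02
tcp_pos: [0.5994, -0.1388, 0.0504]
eef_rot: [-180.0, -0.0, 173.7]
contact_force: [0.5, -0.2, -1.1]
gripper_width: 0.0595
```

Call:
apply_moves([
  {"grip": 0.5,"slide": [0,0,0.0007],"roll": 0},
  {"grip": 0.5,"slide": [0,0,0.0014],"roll": 0},
  {"grip": 0.5,"slide": [0,0,0.0014],"roll": 0},
])

```text
time_s: 10.4
tcp_pos: [0.5995, -0.1388, 0.0499]
eef_rot: [-180.0, 0.0, 173.7]
contact_force: [-3.2, 1.1, 5.5]
gripper_width: 0.0592
```

Contact is felt at 5.5 N, with the tile on the shelf. I'm opening gently.

Call:
apply_moves([
  {"grip": 0.31,"slide": [0,0,0],"roll": 0},
  {"grip": 0.29,"slide": [0,0,0],"roll": 0},
  {"grip": 0.25,"slide": [0,0,0],"roll": 0},
  {"grip": 0.18,"slide": [0,0,0],"roll": 0},
  {"grip": 0.15,"slide": [0,0,-0.001],"roll": 0},
], grip_force=10)

```text
time_s: 11.02
tcp_pos: [0.5994, -0.1389, 0.05]
eef_rot: [-180.0, -0.0, 173.7]
contact_force: [-0.4, -0.3, -0.1]
gripper_width: 0.0736
```

Call:
apply_moves([
  {"grip": 0.15,"slide": [0,0,-0.003],"roll": 0},
  {"grip": 0.15,"slide": [0,0,-0.02],"roll": 0},
  {"grip": 0.15,"slide": [0.01,0,-0.06],"roll": 0},
  {"grip": 0.15,"slide": [0.02,0,-0.11],"roll": 0},
  {"grip": 0.15,"slide": [0.03,0,-0.165],"roll": 0},
])

```text
time_s: 11.65
tcp_pos: [0.569, -0.1356, 0.2177]
eef_rot: [-180.0, 0.0, 173.7]
contact_force: [2.1, -0.3, 0.0]
gripper_width: 0.0742
```

```bash
python3 - <<'E'
from cloud import *
s=get_state(); print(s['tcp_pos'],s['eef_rot'],s['gripper_width'],s['contact_force'])
r,d,c=snap('wrist','w5.png'); np.savez('w5.npz',r=r,d=d,**c); W=cloud(d,c)
m=(d>0)&(W[...,2]>.0515)&(W[...,2]<.062)&(W[...,0]>.54)&(W[...,0]<.66)&(abs(W[...,1]+.14)<.055)
P=W[m]; print(len(P)); 
if len(P)>9: print(rect(P),np.median(P,0))
E
```

```text
[ 0.569  -0.1356  0.2177] [-179.9957    0.0184  173.6759] 0.07415129683574696 [ 2.1261 -0.3475  0.0432]
2613
((598.6661376953125, -138.01690673828125), (60.04019546508789, 59.01044845581055), 83.6978988647461) [ 0.5975 -0.1379  0.0552]
```

View pics/w5.png

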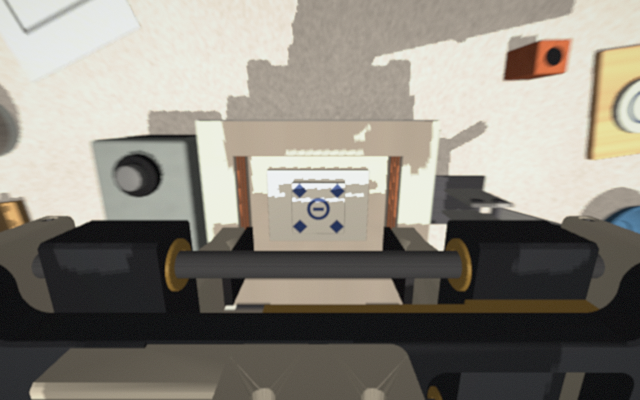

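The tile lies flat and face up at (318,208), within about 1 mm of the shelf's centre. Next I'm looking at the lid handle from above, with the tool turned.

Call:
apply_moves([
  {"grip": 0.3,"slide": [0,0,-0.06],"roll": 0},
  {"grip": 0.5,"slide": [0,0,-0.12],"roll": 0},
  {"grip": 0.55,"slide": [0,0,-0.18],"roll": -10.5},
  {"grip": 0.55,"slide": [-0.03,0.02,-0.22],"roll": -21},
  {"grip": 0.55,"slide": [-0.06,0.04,-0.22],"roll": -31.5},
])

```text
time_s: 12.32
tcp_pos: [0.6346, -0.1027, 0.4415]
eef_rot: [-179.8, 0.5, -154.5]
contact_force: [1.0, -0.5, -0.2]
gripper_width: 0.0398
```

Call:
apply_moves([
  {"grip": 0.55,"slide": [0,0,0],"roll": -10.5},
  {"grip": 0.55,"slide": [0,0,0],"roll": -21},
  {"grip": 0.55,"slide": [0,0,0],"roll": -31.5},
  {"grip": 0.55,"slide": [0,0,0],"roll": -42},
  {"grip": 0.55,"slide": [0,0,0],"roll": -52.5},
])

```text
time_s: 12.95
tcp_pos: [0.6332, -0.1025, 0.4364]
eef_rot: [-179.9, 0.0, -102.0]
contact_force: [0.1, -0.2, -0.9]
gripper_width: 0.0395
```

```bash
python3 - <<'E'
from cloud import *
s=get_state(); print(s['joints'],s['tcp_pos'],s['eef_rot'],s['gripper_width'],s['contact_force'])
r,d,c=snap('wrist','w6.png'); np.savez('w6.npz',r=r,d=d,**c); W=cloud(d,c)
m=(d>0)&(W[...,2]>.318)&(W[...,2]<.36)&(W[...,0]>.6)&(W[...,0]<.75)&(W[...,1]<0)&(W[...,1]>-.3)
P=W[m]; print(len(P)); 
if len(P)>9: print(rect(P),np.median(P,0),P[:,2].max())
E
```

```text
[  8.2069  14.3629  18.4173   0.0072 -93.9885 -20.1878] [ 0.6332 -0.1025  0.4364] [-179.9357    0.0159 -101.9814] 0.03953935554656879 [ 0.0912 -0.2    -0.9124]
1634
((665.2192993164062, -145.4684295654297), (113.32392883300781, 11.394635200500488), 83.77252197265625) [ 0.6641 -0.1501  0.3404] 0.34344418914468555
```

View pics/w6.png

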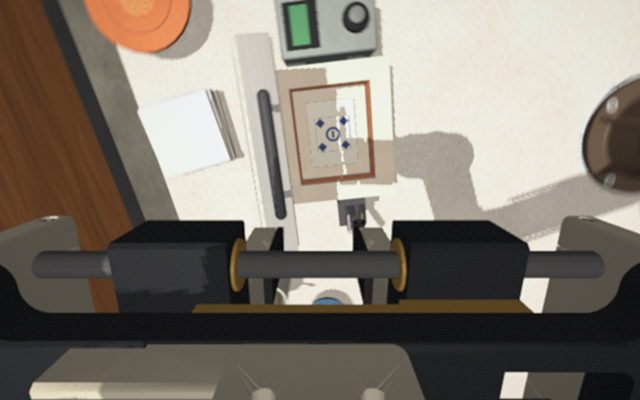

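Call:
apply_moves([
  {"grip": 0.55,"slide": [0.018,-0.02,0.0],"roll": -3},
  {"grip": 0.55,"slide": [0.0355,-0.04,0.02],"roll": -5.7},
  {"grip": 0.55,"slide": [0.0355,-0.04,0.05],"roll": -5.7},
  {"grip": 0.55,"slide": [0.0355,-0.04,0.075],"roll": -5.7},
  {"grip": 0.55,"slide": [0.0355,-0.04,0.075],"roll": -5.7},
])

```text
time_s: 13.62
tcp_pos: [0.6642, -0.1456, 0.3588]
eef_rot: [179.8, -0.0, -96.8]
contact_force: [0.8, 1.4, 0.4]
gripper_width: 0.0395
```

```bash
python3 - <<'E'
from cloud import *
s=get_state(); print(s['joints'],s['tcp_pos'],s['eef_rot'],s['gripper_width'],s['contact_force'])
r,d,c=snap('wrist','w7.png'); np.savez('w7.npz',r=r,d=d,**c); W=cloud(d,c)
m=(d>0)&(W[...,2]>.318)&(W[...,2]<.35)&(W[...,0]>.6)&(W[...,0]<.75)&(W[...,1]<0)&(W[...,1]>-.3); m[:,:272]=0; m[:,362:]=0
P=W[m]; print(len(P)); 
if len(P)>9: print(rect(P),np.median(P,0),P[:,2].max())
E
```

```text
[  4.0076  18.5249  14.531   -0.0237 -86.1939 -10.7777] [ 0.6642 -0.1456  0.3588] [179.8111  -0.0119 -96.7717] 0.03945921222564495 [0.8353 1.4067 0.434 ]
2263
((666.2998657226562, -146.2859649658203), (113.11056518554688, 12.334613800048828), 83.53764343261719) [ 0.6638 -0.1619  0.3405] 0.34363646414354393
```

View pics/w7.png

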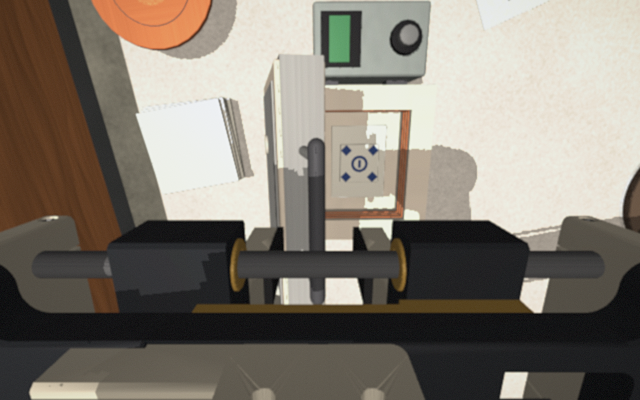

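The bar is at column 317, centred between the fingers (265 to 372). I'm descending and closing on it.

Call:
apply_moves([
  {"grip": 0.55,"slide": [0,-0.0015,0.02],"roll": 0},
  {"grip": 0.55,"slide": [0,-0.0015,0.036],"roll": 0},
  {"grip": 0.75,"slide": [0,-0.0015,0.036],"roll": 0},
  {"grip": 1.0,"slide": [0,-0.0015,0.036],"roll": 0},
  {"grip": 1.0,"slide": [0,-0.0015,0.036],"roll": 0},
], grip_force=10)

```text
time_s: 14.3
tcp_pos: [0.6669, -0.1458, 0.3251]
eef_rot: [-179.9, -0.0, -96.6]
contact_force: [-1.0, 0.4, 0.9]
gripper_width: 0.0147
```

```bash
python3 - <<'E'
from cloud import *
s=get_state(); print(s['joints'],s['tcp_pos'],s['eef_rot'],s['gripper_width'],s['contact_force'])
E
```

```text
[  3.9927  18.9733  10.9653   0.0177 -81.9183 -10.6224] [ 0.6669 -0.1458  0.3251] [-179.9243   -0.0036  -96.6271] 0.01465365492094698 [-0.9596  0.4265  0.9235]
```

```bash
python3 - <<'E'
import numpy as np
r=.2428; ph=[83.1,81,78,74,70,65]; 
seqs=[[83.1,81.5,79,75.5,71.5,67.5],[67.5,63,58.5,54,49.5,45],[45,40.5,36,31.5,27,23],[23,20,17.5,15,13,11],[11,9.5,8.3,7.2,6.3,5.6]]
for s in seqs:
    s=np.deg2rad(s); print([(round(float(r*(np.cos(a)-np.cos(s[0]))),4),round(float(r*(np.sin(s[0])-np.sin(a))),4)) for a in s[1:]])
E
```

```text
[(0.0067, 0.0009), (0.0172, 0.0027), (0.0316, 0.006), (0.0479, 0.0108), (0.0637, 0.0167)]
[(0.0173, 0.008), (0.0339, 0.0173), (0.0498, 0.0279), (0.0648, 0.0397), (0.0788, 0.0526)]
[(0.0129, 0.014), (0.0247, 0.029), (0.0353, 0.0448), (0.0447, 0.0615), (0.0518, 0.0768)]
[(0.0047, 0.0118), (0.0081, 0.0219), (0.011, 0.032), (0.0131, 0.0403), (0.0148, 0.0485)]
[(0.0011, 0.0063), (0.0019, 0.0113), (0.0025, 0.0159), (0.003, 0.0197), (0.0033, 0.0226)]
```

Call:
apply_moves([
  {"grip": 1.0,"slide": [0,0,0],"roll": 0},
])

```text
time_s: 14.42
tcp_pos: [0.6666, -0.1459, 0.325]
eef_rot: [-180.0, -0.0, -96.6]
contact_force: [-1.6, -0.1, 3.4]
gripper_width: 0.0104
```

Call:
apply_moves([
  {"grip": 1.0,"slide": [0,0.0067,0.0009],"roll": 0},
  {"grip": 1.0,"slide": [0,0.0172,0.0027],"roll": 0},
  {"grip": 1.0,"slide": [0,0.0316,0.006],"roll": 0},
  {"grip": 1.0,"slide": [0,0.0479,0.0108],"roll": 0},
  {"grip": 1.0,"slide": [0,0.0637,0.0167],"roll": 0},
])

```text
time_s: 15.05
tcp_pos: [0.6028, -0.1386, 0.3076]
eef_rot: [-179.9, -0.0, -96.6]
contact_force: [2.0, -0.3, 1.5]
gripper_width: 0.0106
```

Call:
apply_moves([
  {"grip": 1.0,"slide": [0,0.0173,0.008],"roll": 0},
  {"grip": 1.0,"slide": [0,0.0339,0.0173],"roll": 0},
  {"grip": 1.0,"slide": [0,0.0498,0.0279],"roll": 0},
  {"grip": 1.0,"slide": [0,0.0648,0.0397],"roll": 0},
  {"grip": 1.0,"slide": [0,0.0788,0.0526],"roll": 0},
])

```text
time_s: 15.68
tcp_pos: [0.5243, -0.1294, 0.2546]
eef_rot: [-179.9, -0.0, -96.6]
contact_force: [2.8, -1.2, -0.5]
gripper_width: 0.0104
```

Call:
apply_moves([
  {"grip": 1.0,"slide": [0,0.0129,0.014],"roll": 0},
  {"grip": 1.0,"slide": [0,0.0247,0.029],"roll": 0},
  {"grip": 1.0,"slide": [0,0.0353,0.0448],"roll": 0},
  {"grip": 1.0,"slide": [0,0.0447,0.0615],"roll": 0},
  {"grip": 1.0,"slide": [0,0.0518,0.0768],"roll": 0},
])

```text
time_s: 16.3
tcp_pos: [0.4729, -0.1234, 0.1776]
eef_rot: [-180.0, 0.0, -96.6]
contact_force: [2.4, -2.3, 0.6]
gripper_width: 0.0104
```

Call:
apply_moves([
  {"grip": 1.0,"slide": [0,0.0047,0.0118],"roll": 0},
  {"grip": 1.0,"slide": [0,0.0081,0.0219],"roll": 0},
  {"grip": 1.0,"slide": [0,0.011,0.032],"roll": 0},
  {"grip": 1.0,"slide": [0,0.0131,0.0403],"roll": 0},
  {"grip": 1.0,"slide": [0,0.0148,0.0485],"roll": 0},
])

```text
time_s: 16.92
tcp_pos: [0.4585, -0.1217, 0.1289]
eef_rot: [180.0, -0.0, -96.6]
contact_force: [-0.4, -1.9, 1.3]
gripper_width: 0.0109
```

```bash
python3 - <<'E'
from cloud import *
s=get_state(); print(s['joints'],s['tcp_pos'],s['eef_rot'],s['gripper_width'],s['contact_force'])
r,d,c=snap('scene','s8.png'); cv2.imwrite('pics/s8.png',cv2.cvtColor(cv2.resize(r[60:260,210:420],None,fx=3,fy=3),cv2.COLOR_RGB2BGR))
E
```

```text
[  8.98     6.856  -31.7324   0.0013 -51.4547 -15.6125] [ 0.4585 -0.1217  0.1289] [179.9587  -0.0126 -96.6316] 0.010906046981904793 [-0.396  -1.8556  1.2679]
```

View pics/s8.png

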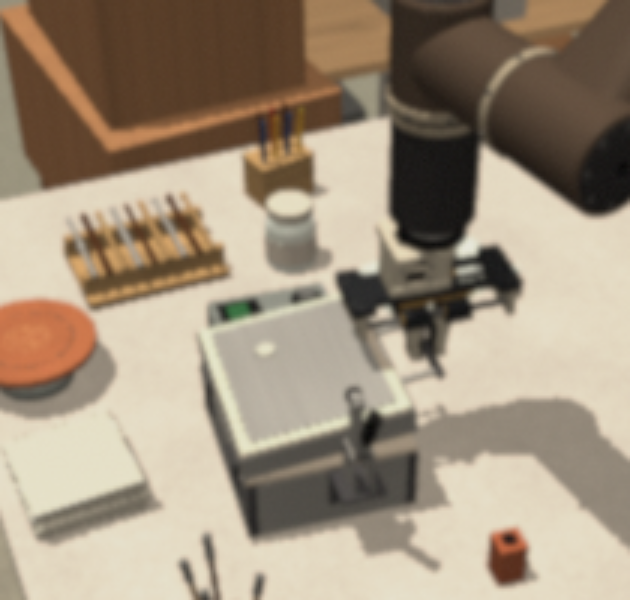

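The lid is down to a few degrees open (scene crop around (310,380)), held by the handle at (430,350). The last part goes slowly.

Call:
apply_moves([
  {"grip": 1.0,"slide": [0,0.0011,0.0063],"roll": 0},
  {"grip": 1.0,"slide": [0,0.0019,0.0113],"roll": 0},
  {"grip": 1.0,"slide": [0,0.0025,0.0159],"roll": 0},
  {"grip": 1.0,"slide": [0,0.003,0.0195],"roll": 0},
  {"grip": 1.0,"slide": [0,0.0032,0.0215],"roll": 0},
])

```text
time_s: 17.6
tcp_pos: [0.4556, -0.1213, 0.1078]
eef_rot: [180.0, -0.0, -96.6]
contact_force: [-1.9, -2.0, 1.4]
gripper_width: 0.0104
```

Call:
apply_moves([
  {"grip": 1.0,"slide": [0,0,0.001],"roll": 0},
  {"grip": 1.0,"slide": [0,0,0.002],"roll": 0},
  {"grip": 1.0,"slide": [0,0,0.003],"roll": 0},
])

```text
time_s: 17.98
tcp_pos: [0.4553, -0.1213, 0.1049]
eef_rot: [180.0, -0.0, -96.6]
contact_force: [-3.1, -1.4, 0.8]
gripper_width: 0.0106
```

Call:
apply_moves([
  {"grip": 1.0,"slide": [0,0,0.001],"roll": 0},
  {"grip": 1.0,"slide": [0,0,0.002],"roll": 0},
  {"grip": 1.0,"slide": [0,0,0.003],"roll": 0},
])

```text
time_s: 18.35
tcp_pos: [0.4552, -0.1214, 0.1027]
eef_rot: [179.9, -0.0, -96.6]
contact_force: [-10.5, 1.8, 17.1]
gripper_width: 0.0105
```

The lid has met the rim at 17 N upward, with the handle at its shut height. I'm releasing and lifting off, then checking.

Call:
apply_moves([
  {"grip": 1.0,"slide": [0,0,-0.0005],"roll": 0},
  {"grip": 0.66,"slide": [0,0,-0.0005],"roll": 0},
  {"grip": 0.66,"slide": [0,0,-0.0005],"roll": 0},
  {"grip": 0.66,"slide": [0,0,-0.03],"roll": 0},
  {"grip": 0.66,"slide": [0,0,-0.09],"roll": 0},
])

```text
time_s: 18.98
tcp_pos: [0.4549, -0.1211, 0.1913]
eef_rot: [179.8, -0.0, -96.6]
contact_force: [1.1, 0.2, 0.2]
gripper_width: 0.0297
```

Call:
apply_moves([
  {"grip": 0.66,"slide": [0,0,-0.06],"roll": 0},
  {"grip": 0.8,"slide": [0,0,-0.12],"roll": 0},
  {"grip": 1.0,"slide": [-0.04,0,-0.15],"roll": 0},
  {"grip": 1.0,"slide": [-0.1,0,-0.15],"roll": 0},
])

```text
time_s: 19.48
tcp_pos: [0.4691, -0.0212, 0.3454]
eef_rot: [-179.6, 0.2, -96.8]
contact_force: [1.1, -0.5, -0.3]
gripper_width: 0.0053
```

```bash
python3 - <<'E'
from cloud import *
s=get_state(); print(s['joints'],s['tcp_pos'],s['eef_rot'],s['gripper_width'],s['contact_force'])
r,d,c=snap('wrist','w9.png'); np.savez('w9.npz',r=r,d=d,**c)
for n in('top','scene'):
    r,d,c=snap(n); np.savez(n+'9.npz',r=r,d=d,**c); W=cloud(d,c); 
    a=np.deg2rad(-6.3); kx=np.array([np.cos(a),np.sin(a)]); ky=np.array([-np.sin(a),np.cos(a)])
    q=W[...,:2]-np.array([.5993,-.1388]); X=q@kx; Y=q@ky
    m=(d>0)&(abs(X)<.09)&(abs(Y)<.1)&(W[...,2]>.1)&(W[...,2]<.17)
    A=np.c_[X[m],Y[m],np.ones(m.sum())]; print(n,m.sum(),np.linalg.lstsq(A,W[...,2][m],rcond=None)[0],np.median(W[...,2][m]))
    x0,y0=(270,130) if n=='top' else (250,110)
    cv2.imwrite(f'pics/{n}9.png',cv2.cvtColor(cv2.resize(r[y0:y0+130,x0:x0+160],None,fx=4,fy=4),cv2.COLOR_RGB2BGR))
E
```

```text
[ 21.5662  -3.0048 -12.4819   0.0475 -80.1118 -28.3551] [ 0.4691 -0.0212  0.3454] [-179.6159    0.1541  -96.7804] 0.0053449413770963 [ 1.1383 -0.4724 -0.2631]
top 4148 [-0.0003 -0.0005  0.1356] 0.135564445448613
scene 1967 [-0.0021  0.002   0.1349] 0.13486255008734757
```

View pics/scene9.png

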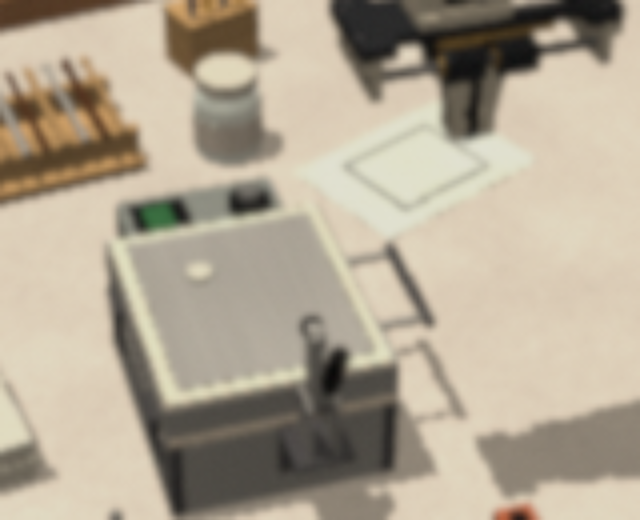

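View pics/w9.png

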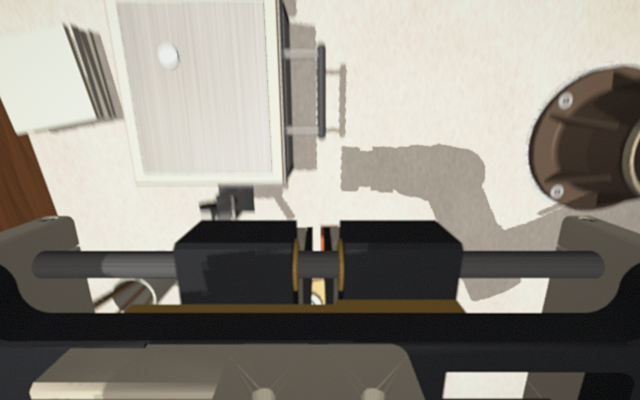

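The lid is fully shut: its upper face is level at 0.135 m in both views. Now I'm viewing the clamp.

Call:
apply_moves([
  {"grip": 1.0,"slide": [-0.045,-0.04,-0.03],"roll": 0},
  {"grip": 1.0,"slide": [-0.09,-0.08,-0.05],"roll": 0},
  {"grip": 1.0,"slide": [-0.125,-0.117,-0.05],"roll": -0.5},
  {"grip": 1.0,"slide": [-0.125,-0.117,-0.05],"roll": -0.5},
])

```text
time_s: 20.12
tcp_pos: [0.6005, 0.0903, 0.3889]
eef_rot: [179.8, -0.1, -96.1]
contact_force: [-0.0, -0.3, -0.9]
gripper_width: 0.0004
```

```bash
cat > cl.py <<'E'
from cloud import *
a=np.deg2rad(-6.3); kx=np.array([np.cos(a),np.sin(a)]); ky=np.array([-np.sin(a),np.cos(a)])
def kiln(W):
    q=W[...,:2]-np.array([.5993,-.1388]); return np.stack([q@kx,q@ky,W[...,2]],-1)
E
python3 - <<'E'
from cl import *
s=get_state(); print(s['joints'],s['tcp_pos'],s['eef_rot'],s['gripper_width'],s['contact_force'])
r,d,c=snap('wrist','w10.png'); np.savez('w10.npz',r=r,d=d,**c); W=cloud(d,c)
k=kiln(W); m=(d>0)&(abs(k[...,0])<.06)&(k[...,1]>.115)&(k[...,1]<.26)&(k[...,2]>.14)&(k[...,2]<.26); m[225:]=0
P=k[m]; print(len(P))
for z in np.arange(.14,.25,.01):
    q=P[(P[:,2]>=z)&(P[:,2]<z+.01)]
    if len(q): print(round(z,2),len(q),'x',q[:,0].min(),np.median(q[:,0]),q[:,0].max(),'y',q[:,1].min(),np.median(q[:,1]),q[:,1].max())
E
```

```text
[ 26.9485  10.9846   8.2154  -0.0253 -87.4536 -33.0315] [0.6005 0.0903 0.3889] [179.7994  -0.1003 -96.084 ] 0.00037330309720319033 [-0.0165 -0.2955 -0.9375]
1109
0.14 244 x -0.03364188894333348 -0.017925838225971043 -0.005944473351479601 y 0.12712698564640798 0.14844815379607657 0.15986999462204474
0.15 48 x -0.027121058467391258 -0.019383329482216948 -0.011695867217178368 y 0.1547722751929009 0.15734624956187843 0.15983856444235478
0.16 38 x -0.027050288032505414 -0.018843979432936656 -0.011810715675293654 y 0.15979453424894338 0.16107407772814467 0.16347473561527667
0.17 12 x -0.026966999260436206 -0.022632129634616076 -0.012070104420437355 y 0.16217012228719324 0.165708072212581 0.16809531273636152
0.18 52 x -0.026880112003944974 -0.01966739564294463 -0.012439461270105957 y 0.16330635322884818 0.1661803040296631 0.1724348546889941
0.19 73 x -0.028688379436596086 -0.019713399440903397 -0.010842013631620151 y 0.11979051280189787 0.1700098608331718 0.17658391898723028
0.2 353 x -0.0275341616959507 -0.0198241579867879 -0.011698614227681935 y 0.11962114089734589 0.13415661272618581 0.18291875645447786
0.21 72 x -0.026657151955764628 -0.019923726121275638 -0.012039305827231362 y 0.17704706999587821 0.18041822447854897 0.18753659549735816
0.22 122 x -0.02766690700120319 -0.020041210393481668 -0.0124194306251283 y 0.1818240622558095 0.18909920903999305 0.19988069366376898
0.23 95 x -0.02652965242261036 -0.020102117063724976 -0.013680394322817308 y 0.1864982307966579 0.19071850159212864 0.19723885032500516
```

View pics/w10.png

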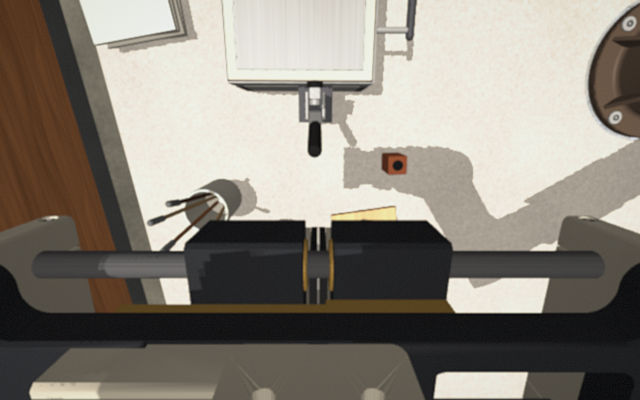

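The clamp's grip is at (315,138) in the wrist view and its pivot block at (316,100), in line with the shut fingers. Its axis lies at kiln x = -20 mm and its tip near kiln y = 191 mm.

Call:
apply_moves([
  {"grip": 1.0,"slide": [0.04,-0.004,0.03],"roll": 0},
  {"grip": 1.0,"slide": [0.073,-0.004,0.07],"roll": 0},
  {"grip": 1.0,"slide": [0.073,-0.004,0.12],"roll": 0},
  {"grip": 1.0,"slide": [0.073,-0.004,0.155],"roll": 0},
  {"grip": 1.0,"slide": [0.073,-0.004,0.167],"roll": 0},
])

```text
time_s: 20.8
tcp_pos: [0.5927, 0.0143, 0.2235]
eef_rot: [179.9, -0.1, -96.2]
contact_force: [0.6, -0.1, 0.6]
gripper_width: 0.0008
```

```bash
python3 - <<'E'
from cl import *
s=get_state(); print(s['joints'],s['tcp_pos'],kiln(s['tcp_pos']),s['eef_rot'],s['contact_force'])
r,d,c=snap('scene'); cv2.imwrite('pics/s11.png',cv2.cvtColor(cv2.resize(r[130:250,270:390],None,fx=5,fy=5),cv2.COLOR_RGB2BGR))
E
```

```text
[ 20.2489  13.0736 -10.2015  -0.0096 -66.8594 -26.4468] [0.5927 0.0143 0.2235] [-0.0233  0.1514  0.2235] [179.8756  -0.052  -96.2017] [ 0.5956 -0.0817  0.5984]
```

View pics/s11.png

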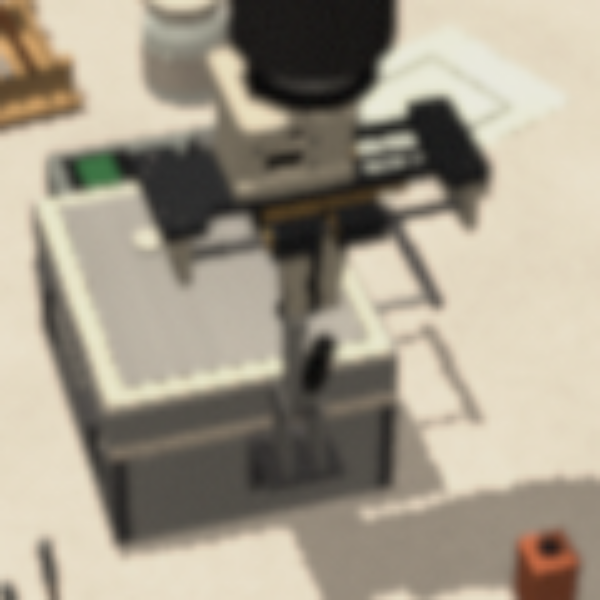

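Call:
apply_moves([
  {"grip": 1.0,"slide": [-0.008,-0.003,0.003],"roll": 0},
  {"grip": 1.0,"slide": [-0.0167,-0.003,0.005],"roll": 0},
  {"grip": 1.0,"slide": [-0.0263,-0.003,0.0092],"roll": 0},
  {"grip": 1.0,"slide": [-0.0367,-0.003,0.0153],"roll": 0},
  {"grip": 1.0,"slide": [-0.0459,-0.003,0.0227],"roll": 0},
])

```text
time_s: 21.48
tcp_pos: [0.6025, 0.0621, 0.2024]
eef_rot: [-179.9, 0.0, -96.1]
contact_force: [0.8, -1.4, 2.1]
gripper_width: 0.0003
```

```bash
python3 - <<'E'
from cl import *
s=get_state(); print(s['tcp_pos'],kiln(s['tcp_pos']),s['eef_rot'],s['contact_force'])
r,d,c=snap('scene'); cv2.imwrite('pics/s12.png',cv2.cvtColor(cv2.resize(r[130:250,270:390],None,fx=5,fy=5),cv2.COLOR_RGB2BGR))
E
```

```text
[0.6025 0.0621 0.2024] [-0.0188  0.2001  0.2024] [-179.9284    0.0294  -96.0952] [ 0.7693 -1.4027  2.0764]
```

View pics/s12.png

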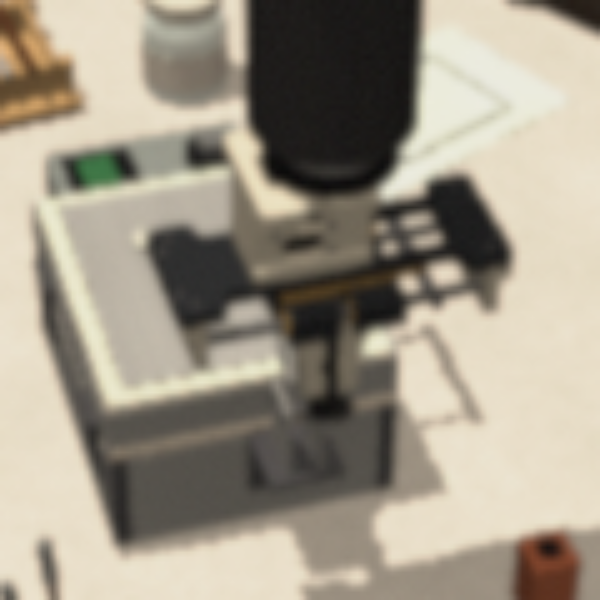

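Call:
apply_moves([
  {"grip": 1.0,"slide": [-0.006,0,0.009],"roll": 0},
  {"grip": 1.0,"slide": [-0.012,0,0.019],"roll": 0},
  {"grip": 1.0,"slide": [-0.017,0,0.029],"roll": 0},
  {"grip": 1.0,"slide": [-0.02,0,0.0365],"roll": 0},
  {"grip": 1.0,"slide": [-0.021,0,0.04],"roll": 0},
])

```text
time_s: 22.15
tcp_pos: [0.6041, 0.0821, 0.1615]
eef_rot: [180.0, -0.0, -96.1]
contact_force: [0.4, 1.4, 2.8]
gripper_width: 0.0
```

Call:
apply_moves([
  {"grip": 1.0,"slide": [0,0,0.0015],"roll": 0},
  {"grip": 1.0,"slide": [0,0,0.003],"roll": 0},
])

```text
time_s: 22.4
tcp_pos: [0.6042, 0.0818, 0.1594]
eef_rot: [180.0, 0.0, -96.1]
contact_force: [0.2, 1.0, 3.3]
gripper_width: 0.0007
```

```bash
python3 - <<'E'
from cl import *
s=get_state(); print(s['tcp_pos'],kiln(s['tcp_pos']),s['eef_rot'],s['contact_force'])
E
```

```text
[0.6042 0.0818 0.1594] [-0.0194  0.2198  0.1594] [179.9962   0.0025 -96.1395] [0.2099 0.9819 3.3453]
```

Call:
apply_moves([
  {"grip": 1.0,"slide": [0,0,0.0015],"roll": 0},
  {"grip": 1.0,"slide": [0,0,0.003],"roll": 0},
  {"grip": 1.0,"slide": [0,0,0.003],"roll": 0},
])

```text
time_s: 22.78
tcp_pos: [0.6043, 0.0819, 0.1566]
eef_rot: [-180.0, 0.0, -96.1]
contact_force: [0.5, 0.3, 3.8]
gripper_width: 0.0005
```

Call:
apply_moves([
  {"grip": 1.0,"slide": [0,0,0.001],"roll": 0},
  {"grip": 1.0,"slide": [0,0,0.002],"roll": 0},
  {"grip": 1.0,"slide": [0,0,0.002],"roll": 0},
])

```text
time_s: 23.15
tcp_pos: [0.6045, 0.082, 0.156]
eef_rot: [-179.9, 0.0, -96.1]
contact_force: [-4.4, 2.2, 13.3]
gripper_width: 0.0006
```

Call:
apply_moves([
  {"grip": 1.0,"slide": [0,0,0.001],"roll": 0},
  {"grip": 1.0,"slide": [0,0,0.001],"roll": 0},
])

```text
time_s: 23.4
tcp_pos: [0.6046, 0.082, 0.1558]
eef_rot: [-179.9, 0.0, -96.1]
contact_force: [-6.9, 2.8, 18.7]
gripper_width: 0.0006
```

The stop is reached: the force rose to 19 N with no further travel. I'm lifting off and moving toward the button with a check view.

Call:
apply_moves([
  {"grip": 1.0,"slide": [0,0,-0.03],"roll": 0},
  {"grip": 1.0,"slide": [0,0,-0.09],"roll": 0},
  {"grip": 1.0,"slide": [0.03,0.005,-0.14],"roll": 0},
  {"grip": 1.0,"slide": [0.09,0.01,-0.14],"roll": 0},
  {"grip": 1.0,"slide": [0.15,0.015,-0.14],"roll": 0},
])

```text
time_s: 24.02
tcp_pos: [0.5726, -0.0669, 0.2935]
eef_rot: [-180.0, 0.0, -96.1]
contact_force: [1.6, -0.6, 0.5]
gripper_width: 0.0008
```

Call:
apply_moves([
  {"grip": 1.0,"slide": [0.06,0.007,0],"roll": 0},
  {"grip": 1.0,"slide": [0.12,0.017,0],"roll": 0},
  {"grip": 1.0,"slide": [0.15,0.017,0],"roll": 0},
  {"grip": 1.0,"slide": [0.15,0.017,0],"roll": 0},
])

```text
time_s: 24.52
tcp_pos: [0.5392, -0.2151, 0.2925]
eef_rot: [179.9, -0.0, -96.3]
contact_force: [0.1, 0.5, -0.7]
gripper_width: 0.0007
```

```bash
python3 - <<'E'
from cl import *
s=get_state(); print(s['tcp_pos'],kiln(s['tcp_pos']),s['eef_rot'],s['contact_force'])
r,d,c=snap('wrist','w13.png'); np.savez('w13.npz',r=r,d=d,**c); W=cloud(d,c)
k=kiln(W); m=(d>0)&(abs(k[...,0])<.08)&(k[...,1]<-.12)&(k[...,1]>-.215)&(k[...,2]>.104)&(k[...,2]<.13)
P=W[m]; print(len(P),rect(P),P[:,2].max())
for z in np.arange(.104,.126,.003):
    q=P[(P[:,2]>=z)&(P[:,2]<z+.003)]
    if len(q)>5: print(round(z,3),len(q),rect(q)[:2])
for n in('scene','top'):
    r,d,c=snap(n); np.savez(n+'13.npz',r=r,d=d,**c); W=cloud(d,c); k=kiln(W)
    x0,y0=(270,130) if n=='top' else (270,130)
    cv2.imwrite(f'pics/{n}13.png',cv2.cvtColor(cv2.resize(r[y0:y0+120,x0:x0+150],None,fx=5,fy=5),cv2.COLOR_RGB2BGR))
    # lever points
    m=(d>0)&(abs(k[...,0]+.02)<.018)&(k[...,1]>.17)&(k[...,1]<.27)&(k[...,2]>.1)
    P=k[m]; 
    if len(P): print(n,'lever',len(P),P.min(0),P.max(0),np.polyfit(P[:,1],P[:,2],1))
    m=(d>0)&(abs(k[...,0])<.09)&(abs(k[...,1])<.1)&(k[...,2]>.1)&(k[...,2]<.17); print('lid',np.median(k[m][:,2]))
E
```

```text
[ 0.5392 -0.2151  0.2925] [-0.0513 -0.0824  0.2925] [179.903   -0.0112 -96.3283] [ 0.0939  0.4572 -0.727 ]
1037 ((533.5755004882812, -298.67108154296875), (38.31080627441406, 39.09623336791992), 83.74169158935547) 0.12211646797963321
0.107 333 ((533.5755004882812, -298.67108154296875), (38.31080627441406, 39.09623336791992))
0.11 314 ((533.5684204101562, -298.5321960449219), (37.97926712036133, 36.60335922241211))
0.116 72 ((533.4913330078125, -298.35198974609375), (22.73031997680664, 22.791297912597656))
0.119 314 ((533.6138305664062, -298.4140625), (21.837722778320312, 21.28289222717285))
scene lever 327 [-0.0379  0.1702  0.1374] [-0.0116  0.2558  0.7074] [-7.9231  2.0323]
lid 0.13483109352292239
top lever 57 [-0.0375  0.1701  0.6808] [-0.0224  0.1801  0.7069] [-0.1837  0.7304]
lid 0.1352865049828529
```

View pics/scene13.png

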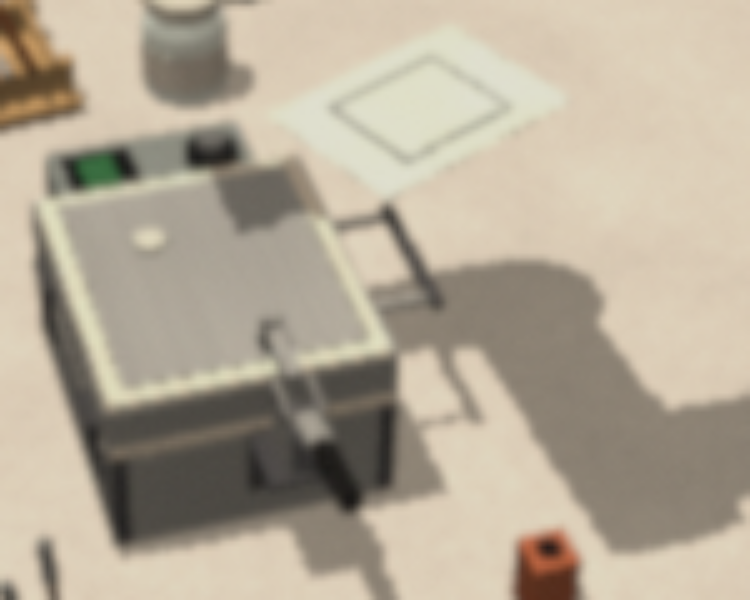

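View pics/w13.png

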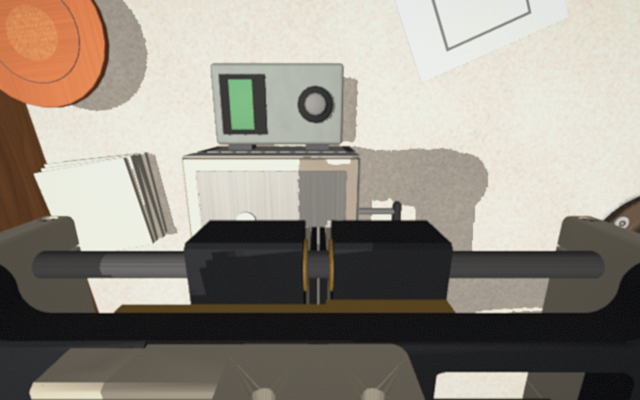

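The scene view shows the lid shut, the clamp arm lying on it (280,340) and the lever down (335,470). The button is at (316,104) in the wrist view.

```bash
python3 - <<'E'
from cl import *
z=np.load('scene13.npz'); d=z['d']; W=cloud(d,{k:z[k] for k in('mtx','R','t')}); k=kiln(W)
m=(d>0)&(abs(k[...,0]+.02)<.02)&(k[...,1]>.19)&(k[...,1]<.27)&(k[...,2]>.1)&(k[...,2]<.2); P=k[m]; print(len(P),P.min(0),P.max(0))
for y in np.arange(.19,.26,.01):
    q=P[(P[:,1]>=y)&(P[:,1]<y+.01)]
    if len(q): print(round(y,2),np.sort(q[:,2])[-3:])
m=(d>0)&(abs(k[...,0]+.02)<.03)&(k[...,1]>.03)&(k[...,1]<.15)&(k[...,2]>.138)&(k[...,2]<.25); P=k[m]
for y in np.arange(.03,.15,.015):
    q=P[(P[:,1]>=y)&(P[:,1]<y+.015)]
    if len(q): print('arm',round(y,2),len(q),q[:,2].max())
E
```

```text
82 [-0.0276  0.1945  0.14  ] [-0.0126  0.2558  0.1599]
0.19 [0.1491 0.1496 0.1525]
0.2 [0.1526 0.1532 0.1533]
0.21 [0.1528 0.1537 0.1539]
0.22 [0.1551 0.1557 0.1562]
0.23 [0.1562 0.1569 0.1575]
0.24 [0.1568 0.1568 0.1579]
0.25 [0.1569 0.1585 0.1599]
arm 0.03 8 0.14004658092445912
arm 0.04 5 0.14071267218440883
arm 0.06 2 0.1392143941118071
arm 0.08 15 0.16222246146030278
arm 0.09 25 0.16413966760415444
arm 0.1 16 0.155009608419327
arm 0.12 21 0.15532868583451323
arm 0.14 18 0.15848845913521348
```

Call:
apply_moves([
  {"grip": 1.0,"slide": [0.04,-0.002,0.03],"roll": 0},
  {"grip": 1.0,"slide": [0.0835,-0.0035,0.08],"roll": 0},
  {"grip": 1.0,"slide": [0.0835,-0.0035,0.13],"roll": 0},
  {"grip": 1.0,"slide": [0.0835,-0.0035,0.155],"roll": 0},
  {"grip": 1.0,"slide": [0.0835,-0.0035,0.16],"roll": 0},
])

```text
time_s: 25.3
tcp_pos: [0.5342, -0.2952, 0.1313]
eef_rot: [179.8, 0.0, -96.1]
contact_force: [-0.2, 0.2, 0.6]
gripper_width: 0.0007
```

The lever slope reads about 7 to 8°, so the clamp is fully down. Now pressing the button.

Call:
apply_moves([
  {"grip": 1.0,"slide": [0.003,0,0.005],"roll": 0},
  {"grip": 1.0,"slide": [0.003,0,0.009],"roll": 0},
  {"grip": 1.0,"slide": [0.003,0,0.012],"roll": 0},
  {"grip": 1.0,"slide": [0.003,0,0.014],"roll": 0},
  {"grip": 1.0,"slide": [0.003,0,0.015],"roll": 0},
])

```text
time_s: 25.92
tcp_pos: [0.5349, -0.2993, 0.1187]
eef_rot: [-180.0, -0.0, -96.1]
contact_force: [-0.6, 1.4, 1.8]
gripper_width: 0.0007
```

Call:
apply_moves([
  {"grip": 1.0,"slide": [0,0,0.001],"roll": 0},
  {"grip": 1.0,"slide": [0,0,0.002],"roll": 0},
  {"grip": 1.0,"slide": [0,0,0.002],"roll": 0},
])

```text
time_s: 26.3
tcp_pos: [0.5349, -0.2994, 0.1165]
eef_rot: [-180.0, -0.0, -96.1]
contact_force: [-1.1, 1.5, 3.9]
gripper_width: 0.0006
```

Call:
apply_moves([
  {"grip": 1.0,"slide": [0,0,0.001],"roll": 0},
  {"grip": 1.0,"slide": [0,0,0.002],"roll": 0},
  {"grip": 1.0,"slide": [0,0,0.002],"roll": 0},
])

```text
time_s: 26.68
tcp_pos: [0.5349, -0.2994, 0.1144]
eef_rot: [-180.0, -0.0, -96.1]
contact_force: [-0.4, 2.3, 4.4]
gripper_width: 0.0002
```

Call:
apply_moves([
  {"grip": 1.0,"slide": [0,0,0.001],"roll": 0},
  {"grip": 1.0,"slide": [0,0,0.002],"roll": 0},
  {"grip": 1.0,"slide": [0,0,0.002],"roll": 0},
])

```text
time_s: 27.05
tcp_pos: [0.535, -0.2994, 0.1141]
eef_rot: [-179.9, -0.0, -96.1]
contact_force: [-1.8, 5.2, 16.4]
gripper_width: 0.0002
```

The button is firmly at its stop: z stays at 0.114 while the force rises past the spring to 16 N. I'm releasing and retreating.

Call:
apply_moves([
  {"grip": 1.0,"slide": [0,0,-0.005],"roll": 0},
  {"grip": 1.0,"slide": [0,0,-0.02],"roll": 0},
  {"grip": 1.0,"slide": [0,0,-0.07],"roll": 0},
  {"grip": 1.0,"slide": [0,0,-0.13],"roll": 0},
  {"grip": 1.0,"slide": [-0.06,0.02,-0.18],"roll": 0},
])

```text
time_s: 27.68
tcp_pos: [0.5245, -0.253, 0.2836]
eef_rot: [-179.9, -0.1, -96.3]
contact_force: [1.1, 1.9, -0.2]
gripper_width: 0.0009
```

```bash
python3 - <<'E'
from cl import *
s=get_state(); print(s['tcp_pos'],s['contact_force'])
r,d,c=snap('wrist','w14.png'); W=cloud(d,c)
k=kiln(W); m=(d>0)&(abs(k[...,0]+.05)<.05)&(abs(k[...,1]+.167)<.04)&(k[...,2]>.104)&(k[...,2]<.13)
P=W[m]; print('btn',len(P)); q=P[P[:,2]>.114]; 
if len(q): print(np.median(q,0),len(q))
r,d,c=snap('scene','s14.png'); W=cloud(d,c); k=kiln(W)
m=(d>0)&(abs(k[...,0])<.09)&(abs(k[...,1])<.1)&(k[...,2]>.1)&(k[...,2]<.17); print('lid',np.median(k[m][:,2]))
m=(d>0)&(abs(k[...,0]+.02)<.02)&(k[...,1]>.235)&(k[...,1]<.27)&(k[...,2]>.1)&(k[...,2]<.2); print('lever end z max',k[m][:,2].max())
E
```

```text
[ 0.5245 -0.253   0.2836] [ 1.1426  1.9025 -0.2152]
btn 994
[ 0.5333 -0.2987  0.1199] 378
lid 0.13480480917119253
lever end z max 0.1599159482390584
```

View pics/s14.png

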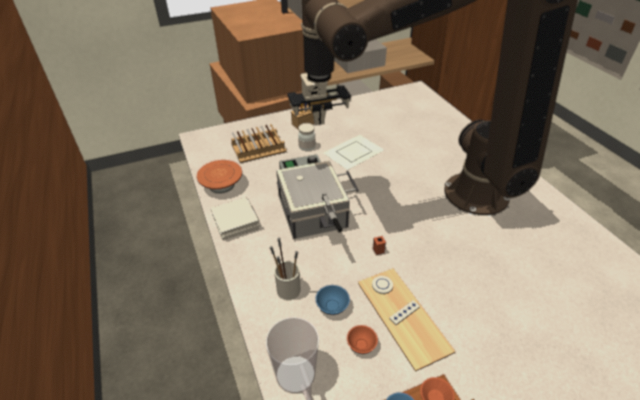

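View pics/w14.png

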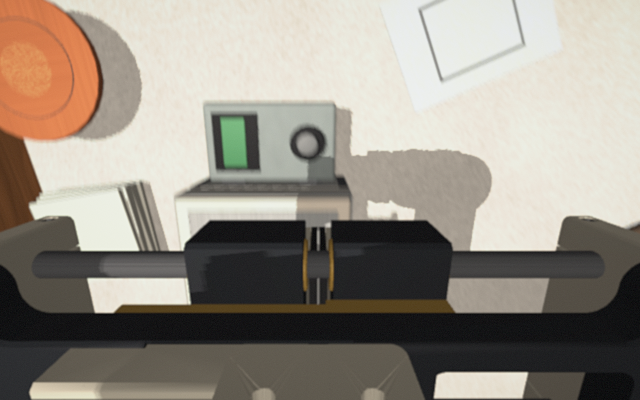

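The scene view shows the lid shut and the lever down at (333,212), with the bowls, pots, prop and the two remaining tiles in place. The wrist view shows the button at (308,142), back up at 0.120 m. I'm letting the arm settle and handing in.

Call:
apply_moves([
  {"grip": 1.0,"slide": [0,0,0],"roll": 0},
  {"grip": 1.0,"slide": [0,0,0],"roll": 0},
])

```text
time_s: 28.02
tcp_pos: [0.5236, -0.2517, 0.2798]
eef_rot: [179.9, 0.0, -96.2]
contact_force: [0.1, -0.4, -0.4]
gripper_width: 0.0007
```

```bash
python3 -c "
from plant import *
s=get_state(); print(s['time_s'],s['tcp_pos'],s['qd'],s['contact_force']); print(close_job())"
```

```text
28.025 [ 0.52356373 -0.25169153  0.27981669] [-0.17053669  0.70566839  0.1013518   0.0713219   0.04330809 -0.03267992] [ 0.07927367 -0.35545482 -0.44747303]
the job is handed in; nothing more can be done
None
```

The job is done and handed in at 28 s, in the order asked: tile placed, lid shut, clamp down, start button pressed and released.

- **Tile:** it lies face up and flat, about 1 mm from the shelf's centre, with its top at 55 mm. I lowered it in small steps until it touched and then opened the jaws. This was last seen before the lid was shut.
- **Lid:** I led it down by the handle and slowed near the end. Its upper face is level at 135 mm in both the top and scene views.
- **Clamp:** I pushed the lever until it stopped moving and the force rose to 19 N. Its slope then read about 7–8°.
- **Start button:** I pressed it until the force rose past the spring to 16 N, about 6 mm of travel. It came back up to 120 mm.
- **The rest:** in the last picture the other pieces and pots looked unmoved, and the robot was touching nothing.

**What disagreed:** the fixed cameras were up to 5 mm off the wrist camera on the kiln's position, so I used the wrist camera's numbers. The lid stood at about 1.37 rad when found, not 1.45. No check failed.

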